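Roll the can home and build the little pyramid

ROBOT

A 6-joint arm with a two-finger parallel gripper is mounted at the origin on the work surface. World frame = base frame: x ahead of the robot, y to its left, z up, the work surface at z = 0. Lengths are in m, angles in degrees, forces in N, time in s.
With the tool pointing down it reaches from about 0.375 to 0.9 m from the base axis. Payload 3.1 kg.
Tool frame: the origin (TCP) lies at the very end of the fingers, on their centre line; the grasp point (between the pads) lies 19 mm behind it; z points along the fingers, x is the direction in which the jaws open and shut, and the axes are right-handed (so a half turn about z gives the same grasp; the last joint's range is limited). The gripper opens to 87 mm and grips with 3 to 60 N. Pads are 19 mm wide; open, the fingers measure 117 mm over their backs; the gripper's body (75 mm by 190 mm) begins 51 mm behind the grasp point.
Start: joints at [-74.57, 30.224, 82.088, -0, 67.689, -10.227], TCP at [0.271, -0.563, 0.223] pointing down, gripper open.
Joint ranges: [-176.69, 176.69], [-43.24, 126.21], [12.49, 139.97], [-82, 262], [0, 151.66], [-163.58, 163.58]. Speed limits (degrees/s): [159.86, 159.86, 180, 180, 180, 180].

INTERFACE

Orientations are given as a 3x3 rotation matrix whose columns are the frame's x, y, z axes.
In Python, from rig import bot gives the robot as it stands.
- The arm moves only by the tool arm_command, never from a script. Its argument "plan" is a list of rows, each an object of numbers: "claw": the opening, from 0 (shut) to 1 (fully open); "dx", "dy", "dz": the shift along the tool's x, y, z in cm; "twist": the turn about the tool's z in degrees. A call has 1 to 8 rows; each row is the pose to reach, as a shift and turn from the pose measured when the call began, along the tool's axes at that moment; what a row does not reach only later rows make up. A row lasts 1/12 s, in which the tool goes at most 41.7 mm and 7.16 degrees, less where a joint would pass 70% of its speed; a pose out of reach is approached as far as the arm can. A call with a gripper value outside its range is refused whole. The fingers move at their own pace and stop on an object; the grip force is fixed at half the most. Time passes only in rows, so rows that repeat a pose let the fingers close. It gives the time, the measured TCP pose, the force and the opening at its end, in the units of the state.
- bot.read_state(): the state, without advancing time (a new reading comes with each control period).
- bot.capture(name): name is "side" or "top" or "wrist"; returns the picture (400x640x3 uint8, red, green, blue); there is no depth.
- bot.calibration(name): a dict with "intrinsics" (3x3 intrinsics, pixels), "rvec" (rotation vector, rad) and "tvec" (3), from world to camera coordinates, as OpenCV has them; the wrist camera has in their place "T_tool_cam" (4x4, takes a point from camera to tool coordinates, whose origin is the TCP and whose axes are the tool frame's). Camera axes: x right, y down, z forward; pixel columns grow to the right and rows downward; lengths in m; the calibration is good to about 2 mm. A picture is of the moment at which its call begins: read the wrist's pose just before it. calibration takes no time and is no camera call.
- bot.hand_in(): hands the job in, once; it reports no verdict.
The state is a dict: "time_s": time; "joint_positions": joint angles; "qvel": joint speeds; "tau": joint torques, N m; "position": TCP position; "tcp_rot": TCP orientation; "force": force on the tool from outside, world axes, zero at the start; "moment": the same for the moment, N m; "opening": opening from 0.0 (shut) to 1.0 (fully open).
Only numpy, scipy, OpenCV 4.12 (cv2) and the standard library are available. Lean on these libraries where they do the work, as an engineer would, in place of code of your own. Each camera call takes 0.05 s, during which the arm holds its last target.

TASK

Roll the loose yellow can along the table (best with the flat of the hand on top of it), never lifting or dragging it, over the low metal threshold until it lies beside the other yellow can at the stop board. Then pick up the green tin from the ribbed mat and lay it gently, centred and parallel, in the valley on top of the two yellow cans, so that all three stay put when you let go. Leave the red tin and the other goods where they are.

Things in the scene. Friction and masses are not known exactly. Their poses are not given: they have to be found in the camera images.
- bay: Fixed can bay. Origin at table height under the middle of the stop board's inner face; y points from the board out to the open table, x along the board and the cans, z up. White stop board 240 mm long, 18 thick (y -18 to 0; blue straps behind to y -22), 45 high. Between it and the threshold is room for two yellow cans side by side (95 mm, 1 to 2 mm of play).
- can_a_mid (a point): Centre of the yellow can that already lies in the bay against the stop board: a rigid cylinder 54 mm in diameter, 140 mm long, about 0.3 kg; its own x is the cylinder's axis, along the bay's x (bay y about 27 mm, height 27 mm). Loose.
- threshold (a point): Middle of the inner top edge of the fixed dark blue metal threshold strip (bay y 95 mm, 3 mm high; its axes are the bay's). The strip, 240 mm long along x, ramps up gently from the table at bay y 113 mm to this edge, then drops steeply to the bare table inside. A can left standing on the ramp rolls back.
- can_b_mid (a point): Centre of the loose yellow can to be rolled: 54 mm diameter, 140 mm long, about 0.3 kg, lying on the open table, centre 27 mm high, 0.20 to 0.30 m from the stop board and parallel to it within 0.1 rad; own x along its axis. Rolls freely. In the bay its centre comes to bay y 81 to 83 mm. Grippy: pushed from behind it may skid or jam.
- tin_green_mid (a point): Centre of the green tin: cylinder 62 mm in diameter, 120 mm long, about 0.36 kg, own x along its axis. It lies on the ribbed mat, its centre 34 mm above the table (it cannot roll there); only the mat's low ribs (up to 7 mm high) are beside it. One of two tins lying end to end with 30 mm between their ends; which of the two spots is the green one's varies.
- nest (a point): Fixed point of the bay (its axes are the bay's): where the centre of the green tin belongs when it lies in the valley on the two yellow cans: bay x 0, bay y 54 mm, 79 mm above the table. The tops of the yellow cans are at 54 mm.
- tin_red: Red tin, same size as the green one, on the other spot of the mat: leave alone. Origin at its centre.
- jar: Small amber jar standing near one end of the bay, 62 mm diameter, 75 mm high: leave alone. Origin under its base.
- carton: Brown carton 70 x 110 x 50 mm (x, y, z) on the far side of the rolling way: leave alone. Origin under its base.
- bottle: Green bottle standing, 72 mm diameter, 210 mm high: leave alone. Origin under its base.
- offcut: White board offcut 120 x 60 x 18 mm lying on the table: leave alone. Origin under its middle.
- bung: Cork bung 46 mm diameter, 22 mm high: leave alone. Origin under its base.
- clip: Hanger clip, 30 x 100 x 20 mm, lying: leave alone. Origin under its middle.
Mind the look-alikes: they are no part of the job. Leave any blue or purple look-alike of the part that bears tin_green_mid alone. Leave any blue or purple look-alike of the part that bears can_b_mid alone.

How it is judged:
By the outcome, as a careful person would: the job done as asked, in the order asked, and still so for the second after the job is handed in, with the robot touching nothing.
It also fails if it takes over 72 s, if anything falls off the work surface, if the arm or the gripper's body presses on something with over 40 N, if the wrist force passes 120 N, or if a joint passes its speed limit or range.

## Working session

There is one attempt and no reset: what is moved stays moved. The work goes in short steps, Python scripts to look and compute and a tool call to move; the robot and the scene stay as the last step left them, time stands still between calls to the robot, and variables do not carry over. Pictures are saved under pics/ and viewed, and the job is handed in when it is done.

Besides the shell and the picture viewer there is one more tool, called after "Request:" by a JSON object that holds its "method" and its "body". arm_command: Moves the arm, as the interface text tells. Its arguments: {"type":"object","properties":{"plan":{"type":"array"}},"required":["plan"]}

```bash
mkdir -p pics; ls; python3 - <<'E'
from rig import bot
import cv2
s=bot.read_state(); print(s)
for n in ["side","top","wrist"]:
    im=bot.capture(n); cv2.imwrite(f"pics/{n}0.png",im[:,:,::-1]); print(n,bot.calibration(n))
E
```

```text
pics
{'time_s': 0.0, 'joint_positions': array([-7.45697592e+01,  3.02764486e+01,  8.21546936e+01, -2.30095250e-04,
        6.76897907e+01, -1.02260588e+01]), 'qvel': array([-0.08918314,  0.01292886,  0.04970458,  0.00624896,  0.01434682,
       -0.02206367]), 'tau': array([ 2.09581672e-04, -4.40043962e+01, -1.76595336e+01,  6.32259599e-02,
        5.82860189e-02, -1.76522444e-04]), 'position': array([ 0.27045088, -0.5626583 ,  0.22160803]), 'tcp_rot': array([[ 4.32972484e-01, -9.01406961e-01, -5.65158150e-04],
       [-9.01404743e-01, -4.32972694e-01,  2.03360806e-03],
       [-2.07780651e-03, -3.71060097e-04, -9.99997773e-01]]), 'force': array([ 0.65798281, -0.15426849, -0.93046359]), 'moment': array([-0.02818179, -0.03903619,  0.02678123]), 'opening': 0.9962757904075948}
side {'intrinsics': array([[477.63996352,   0.        , 315.83884962],
       [  0.        , 477.63996352, 186.9578948 ],
       [  0.        ,   0.        ,   1.        ]]), 'rvec': array([ 2.27409778, -0.09444912,  0.02149598]), 'tvec': array([-0.47517615,  0.0842809 ,  1.4289942 ])}
top {'intrinsics': array([[414.45793534,   0.        , 317.09552846],
       [  0.        , 414.45793534, 196.41988017],
       [  0.        ,   0.        ,   1.        ]]), 'rvec': array([ 2.18946133, -2.17723684,  0.10014068]), 'tvec': array([-0.00431872,  0.51406618,  1.30064289])}
wrist {'intrinsics': array([[296.3197914 ,   0.        , 322.05866534],
       [  0.        , 296.3197914 , 192.70453663],
       [  0.        ,   0.        ,   1.        ]]), 'T_tool_cam': array([[ 9.99999736e-01,  3.24546900e-04,  6.49658110e-04,
        -9.42044247e-04],
       [-4.82560432e-04,  9.65481953e-01,  2.60469511e-01,
        -7.05431302e-02],
       [-5.42698608e-04, -2.60469756e-01,  9.65481855e-01,
        -1.63099601e-01],
       [ 0.00000000e+00,  0.00000000e+00,  0.00000000e+00,
         1.00000000e+00]])}
```

View pics/side0.png

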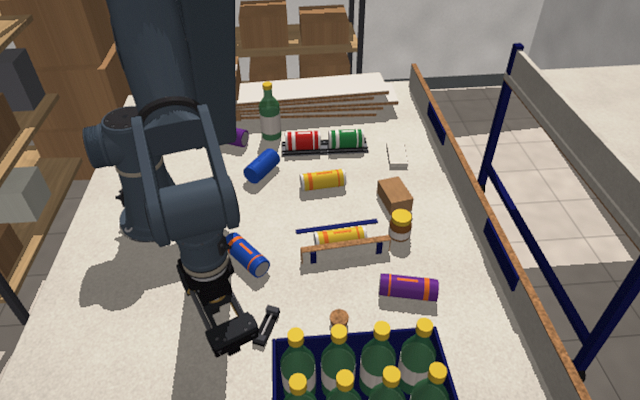

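View pics/top0.png

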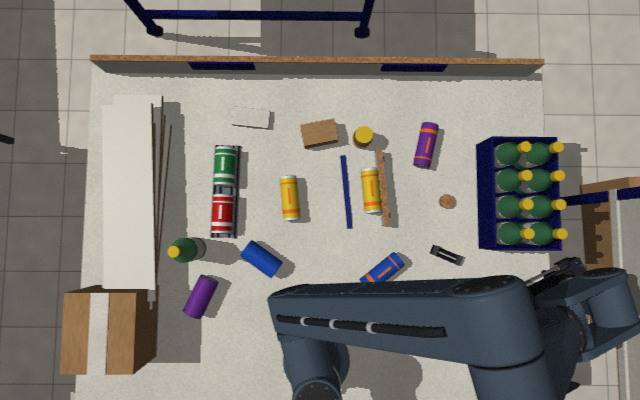

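View pics/wrist0.png

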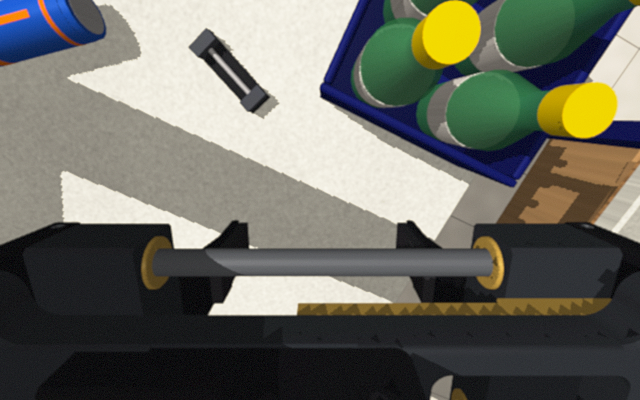

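Top view: loose yellow can at (290,198), bay can (371,190), threshold strip (346,192), stop board (384,188), green tin (226,165), red tin (223,212). Look-alikes are blue at (262,259) and (382,269) and purple at (426,145) and (200,296). There are also a green bottle at (184,249) and green bottles in the crate at (530,190).

```bash
cat > h.py <<'E'
from rig import bot
import numpy as np, cv2
def cal(n):
    c=bot.calibration(n)
    if n!="wrist":
        R,_=cv2.Rodrigues(c["rvec"]); C=-R.T@c["tvec"].ravel(); return c["intrinsics"],R.T,C
    s=bot.read_state(); T=np.eye(4);T[:3,:3]=s["tcp_rot"];T[:3,3]=s["position"]; T=T@c["T_tool_cam"]
    return c["intrinsics"],T[:3,:3],T[:3,3]
def ray(cc,uv,z):
    K,R,C=cc; d=R@np.linalg.inv(K)@np.array([uv[0],uv[1],1.]); return C+d*(z-C[2])/d[2]
def proj(cc,P):
    K,R,C=cc; q=K@(R.T@(np.array(P)-C)); return q[:2]/q[2]
E
python3 - <<'E'
from h import *
im=cv2.imread("pics/top0.png"); hsv=cv2.cvtColor(im,cv2.COLOR_BGR2HSV); cc=cal("top"); print(cc[2])
def rect(box,lo,hi,z,name):
    x0,y0,x1,y1=box; m=np.zeros(im.shape[:2],np.uint8); m[y0:y1,x0:x1]=cv2.inRange(hsv,lo,hi)[y0:y1,x0:x1]
    m=cv2.morphologyEx(m,cv2.MORPH_CLOSE,np.ones((5,5)))
    c=max(cv2.findContours(m,0,2)[0],key=cv2.contourArea); r=cv2.minAreaRect(c)
    b=cv2.boxPoints(r); P=np.array([ray(cc,p,z)[:2] for p in b]); ctr=P.mean(0)
    e=[P[1]-P[0],P[2]-P[1]]; e.sort(key=np.linalg.norm)
    print(name,r,ctr.round(4),[np.linalg.norm(v).round(4) for v in e],"axis ang",np.degrees(np.arctan2(e[1][1],e[1][0])).round(2))
rect((270,165,310,235),(12,100,80),(35,255,255),.027,"canb")
rect((355,160,381,222),(20,120,80),(35,255,255),.027,"cana")
rect((335,145,358,235),(105,120,30),(130,255,255),.0015,"thr")
rect((374,145,396,232),(5,60,60),(18,200,255),.045,"board")
rect((205,140,245,186),(50,80,40),(85,255,255),.034,"green")
rect((205,186,245,240),(0,120,60),(8,255,255),.034,"red")
x0,y0,x1,y1=190,90,410,290
cv2.imwrite("pics/crop0.png",cv2.resize(im[y0:y1,x0:x1],None,fx=3.6,fy=3,interpolation=cv2.INTER_CUBIC)[:600,:800])
E
```

```text
[0.40474382 0.01000075 1.33866988]
canb ((289.5368957519531, 197.40574645996094), (39.65465545654297, 16.93018341064453), 84.80557250976562) [0.5102 0.0861] [np.float64(0.0539), np.float64(0.1263)] axis ang -174.31
cana ((370.6336669921875, 189.83665466308594), (39.403472900390625, 16.81612777709961), 84.2894058227539) [ 0.5359 -0.1717] [np.float64(0.0539), np.float64(0.126)] axis ang -174.71
thr ((345.9819030761719, 191.14932250976562), (72.33943176269531, 4.6007490158081055), 84.38241577148438) [ 0.5343 -0.0951] [np.float64(0.015), np.float64(0.2355)] axis ang -174.46
board ((382.373779296875, 187.01235961914062), (76.90579223632812, 8.156970977783203), 84.4006576538086) [ 0.5439 -0.2062] [np.float64(0.0259), np.float64(0.2427)] axis ang -174.91
green ((224.2790069580078, 165.1988983154297), (20.02491569519043, 32.95438766479492), 3.012787342071533) [0.6108 0.2936] [np.float64(0.0637), np.float64(0.1055)] axis ang -1.51
red ((222.0, 213.5), (33.0, 20.0), 90.0) [0.4576 0.2971] [np.float64(0.0629), np.float64(0.1037)] axis ang -178.73
```

View pics/crop0.png

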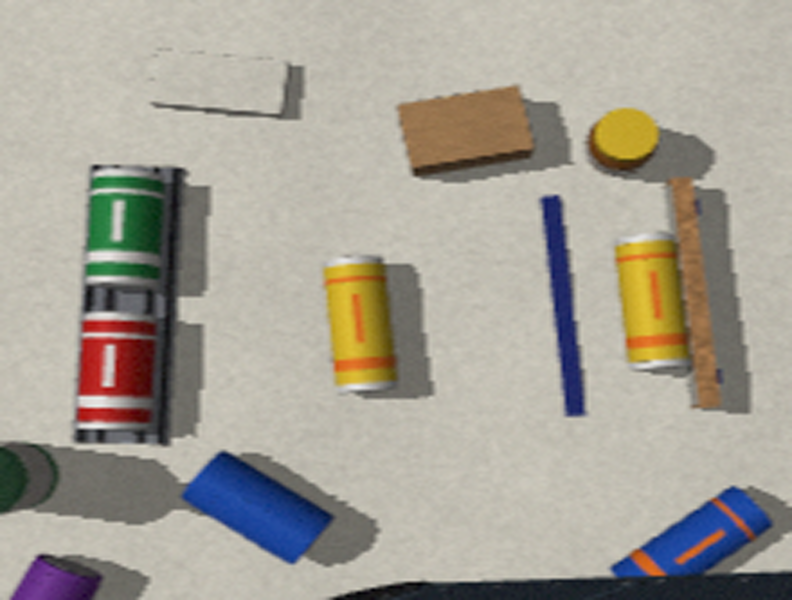

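```bash
cat >> h.py <<'E'
A=np.radians(5.35); UX=np.array([np.cos(A),np.sin(A),0]); UY=np.array([-np.sin(A),np.cos(A),0]); O=np.array([.5440,-.1985,0])
def w(b): return O+UX*b[0]+UY*b[1]+np.array([0,0,b[2]])
def bay(p): d=np.array(p)-O; return np.array([d@UX,d@UY,p[2]])
def go(P,yaw=None):   # P world TCP goal, yaw: world angle deg of tool x
    s=bot.read_state(); R=s["tcp_rot"]; d=R.T@(np.array(P)-s["position"])*100
    cur=np.degrees(np.arctan2(R[1,0],R[0,0])); t=0 if yaw is None else -((yaw-cur+180)%360-180)
    print("t",round(s["time_s"],2),"bay now",(bay(s["position"])*1000).round(1),"yaw",cur.round(2),"F",s["force"].round(1),"op",round(s["opening"],3))
    print("dx,dy,dz",d.round(2),"twist",round(t,2))
E
python3 -c "
from h import *
go(w([-.004,.300,.15]),-84.65)
go(w([-.004,.300,.15])*.48+bot.read_state()['position']*.52,-84.65)"
```

```text
t 0.15 bay now [-306.3 -337.2  221.8] yaw -64.34 F [ 0.6 -0.6  0.2] op 1.0
dx,dy,dz [-49.26 -50.46   7.27] twist 20.31
t 0.15 bay now [-306.3 -337.2  221.8] yaw -64.34 F [ 0.6 -0.6  0.2] op 1.0
dx,dy,dz [-23.64 -24.22   3.49] twist 20.31
```

Request:
{"method": "arm_command", "body": {"plan": [{"dx":-49.3,"dy":-50.5,"dz":0,"twist":20.3,"claw":0.1},{"dx":-49.3,"dy":-50.5,"dz":0,"twist":20.3,"claw":0.1},{"dx":-49.3,"dy":-50.5,"dz":0,"twist":20.3,"claw":0.1},{"dx":-49.3,"dy":-50.5,"dz":0,"twist":20.3,"claw":0.1},{"dx":-49.3,"dy":-50.5,"dz":0,"twist":20.3,"claw":0.1},{"dx":-49.3,"dy":-50.5,"dz":0,"twist":20.3,"claw":0.1},{"dx":-49.3,"dy":-50.5,"dz":0,"twist":20.3,"claw":0.1},{"dx":-49.3,"dy":-50.5,"dz":0,"twist":20.3,"claw":0.1}]}}

```text
time_s: 0.82
position: [0.3848, -0.2481, 0.2226]
tcp_rot: [[0.093, -0.996, -0.001], [-0.996, -0.093, 0.002], [-0.002, 0.0, -1.0]]
force: [1.3, 0.3, -0.6]
opening: 0.48
```

```bash
python3 -c "
from h import *
go(w([-.004,.300,.20]),-84.65)"
```

```text
t 0.82 bay now [-163.2  -34.6  222.6] yaw -84.68 F [ 1.3  0.3 -0.6] op 0.48
dx,dy,dz [-33.46 -15.9    2.32] twist -0.03
```

Request:
{"method": "arm_command", "body": {"plan": [{"dx":-33.5,"dy":-15.9,"dz":2,"claw":0.1},{"dx":-33.5,"dy":-15.9,"dz":2,"claw":0.1},{"dx":-33.5,"dy":-15.9,"dz":2,"claw":0.1},{"dx":-33.5,"dy":-15.9,"dz":2,"claw":0.1},{"dx":-33.5,"dy":-15.9,"dz":2,"claw":0.1},{"dx":-33.5,"dy":-15.9,"dz":2,"claw":0.1},{"dx":-33.5,"dy":-15.9,"dz":2,"claw":0.1},{"dx":-33.5,"dy":-15.9,"dz":2,"claw":0.1}]}}

```text
$.plan[0]: bad value
```

```bash
python3 -c "
from h import *
go(w([-.004,.300,.070]),-84.65)
cc=cal('wrist'); im=bot.capture('wrist'); cv2.imwrite('pics/w1.png',im[:,:,::-1])
np.savez('w1.npz',K=cc[0],R=cc[1],C=cc[2])
for x in (-70,70):
  print(proj(cc,w([x/1000-.007,.286,.027])))"
```

```text
t 0.82 bay now [-163.2  -34.6  222.6] yaw -84.68 F [ 1.3  0.3 -0.6] op 0.48
dx,dy,dz [-33.44 -15.9   15.32] twist -0.03
[45.54310804 98.52825303]
[ 12.56988401 -43.53872347]
```

View pics/w1.png

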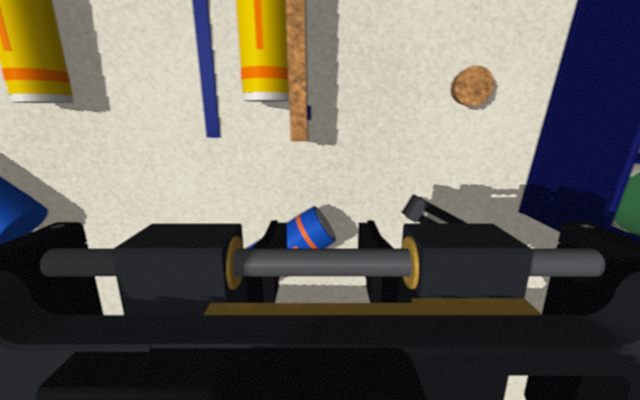

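This wrist view shows the loose can's near end at (37,102), the threshold's near end at (212,136), can A's near end at (265,100) and the board end at (299,140). The move was refused because it left out the twist value.

Request:
{"method": "arm_command", "body": {"plan": [{"dx":-33.5,"dy":-15.9,"dz":2,"twist":0,"claw":0.1},{"dx":-33.5,"dy":-15.9,"dz":2,"twist":0,"claw":0.1},{"dx":-33.5,"dy":-15.9,"dz":2,"twist":0,"claw":0.1},{"dx":-33.5,"dy":-15.9,"dz":2,"twist":0,"claw":0.1},{"dx":-33.5,"dy":-15.9,"dz":2,"twist":0,"claw":0.1},{"dx":-33.5,"dy":-15.9,"dz":2,"twist":0,"claw":0.1},{"dx":-33.5,"dy":-15.9,"dz":2,"twist":0,"claw":0.1},{"dx":-33.5,"dy":-15.9,"dz":2,"twist":0,"claw":0.1}]}}

```text
time_s: 1.53
position: [0.4952, 0.066, 0.2075]
tcp_rot: [[0.097, -0.995, -0.002], [-0.995, -0.097, 0.01], [-0.01, 0.001, -1.0]]
force: [-0.0, -1.4, 0.9]
opening: 0.101
```

```bash
python3 -c "
from h import *
d=np.load('w1.npz'); c0=(d['K'],d['R'],d['C'])
for n,p,z in (('canb near',(37,102),.027),('thr near',(212,136),.001),('cana near',(265,100),.027),('board near top',(299,140),.045)): print(n,(bay(ray(c0,p,z))*1000).round(1))
go(w([-.004,.300,.070]),-84.65)
cc=cal('wrist'); im=bot.capture('wrist'); cv2.imwrite('pics/w2.png',im[:,:,::-1])
np.savez('w2.npz',K=cc[0],R=cc[1],C=cc[2])
im=bot.capture('top'); cv2.imwrite('pics/top1.png',im[:,:,::-1])
"
```

```text
canb near [-80.8 296.9  27. ]
thr near [-121.6  107.1    1. ]
cana near [-78.7  32.3  27. ]
board near top [-122.8   -7.5   45. ]
t 1.53 bay now [-23.9 267.9 207.5] yaw -84.42 F [-0.  -1.4  0.9] op 0.101
dx,dy,dz [-3.07 -2.02 13.78] twist 0.23
```

View pics/w2.png

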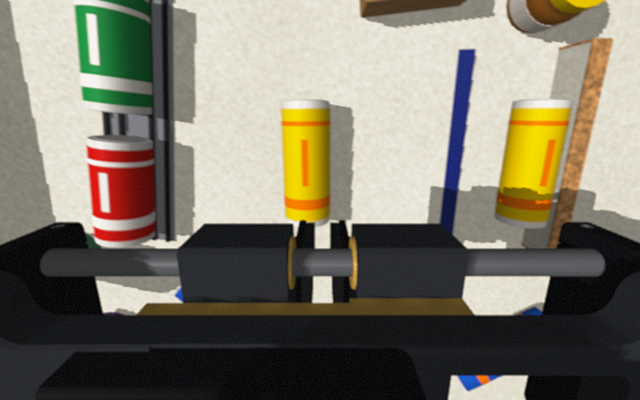

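The wrist view shows the loose can at columns 282–329, rows 100–222, with the red and green tins at left and the threshold at column 460. The arm was still settling, so I'll compute the next step from a fresh state.

```bash
python3 -c "
from h import *
go(w([-.006,.299,.064]),-84.65)
d=np.load('w2.npz'); c0=(d['K'],d['R'],d['C'])
for p in ((282,170),(329,170),(305,103),(305,220)): print((bay(ray(c0,p,.027))*1000).round(1))
im=cv2.imread('pics/top1.png'); hsv=cv2.cvtColor(im,cv2.COLOR_BGR2HSV)
"
```

```text
t 1.63 bay now [-22.7 271.  207.4] yaw -84.0 F [-0.5 -1.   0.7] op 0.098
dx,dy,dz [-2.61 -1.69 14.38] twist 0.65
[-19.1 317.4  27. ]
[-18.8 262.1  27. ]
[ 56.6 289.5  27. ]
[-81.5 291.   27. ]
```

Request:
{"method": "arm_command", "body": {"plan": [{"dx":-2.6,"dy":-1.7,"dz":4,"twist":0.6,"claw":0.1},{"dx":-2.6,"dy":-1.7,"dz":8,"twist":0.6,"claw":0.1},{"dx":-2.6,"dy":-1.7,"dz":11,"twist":0.6,"claw":0.1},{"dx":-2.6,"dy":-1.7,"dz":13,"twist":0.6,"claw":0.1},{"dx":-2.6,"dy":-1.7,"dz":13,"twist":0.6,"claw":0.1},{"dx":-2.6,"dy":-1.7,"dz":13,"twist":0.6,"claw":0.1}]}}

```text
time_s: 2.13
position: [0.5095, 0.0976, 0.0769]
tcp_rot: [[0.093, -0.996, -0.004], [-0.996, -0.093, 0.012], [-0.012, 0.003, -1.0]]
force: [-0.5, 0.5, 0.2]
opening: 0.102
```

```bash
python3 -c "
from h import *
go(w([-.006,.299,.054]),-84.65)
cc=cal('wrist'); im=bot.capture('wrist'); cv2.imwrite('pics/w3.png',im[:,:,::-1])
np.savez('w3.npz',K=cc[0],R=cc[1],C=cc[2])
im=bot.capture('side'); cv2.imwrite('pics/s1.png',cv2.resize(im[120:280,240:440,::-1],None,fx=4,fy=3.75)[:600])
"
```

```text
t 2.13 bay now [ -6.7 298.   76.9] yaw -84.64 F [-0.5  0.5  0.2] op 0.102
dx,dy,dz [-0.07 -0.08  2.29] twist 0.01
```

View pics/w3.png

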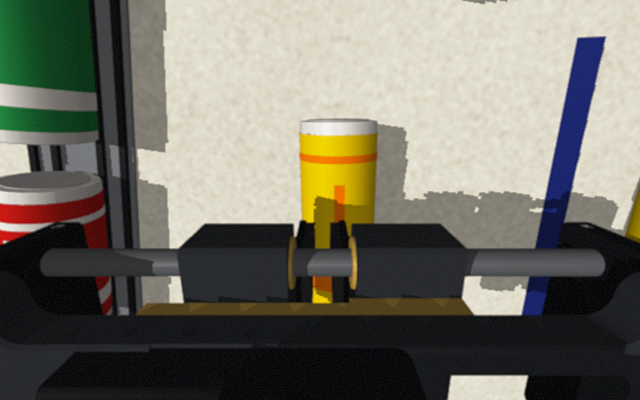

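View pics/s1.png

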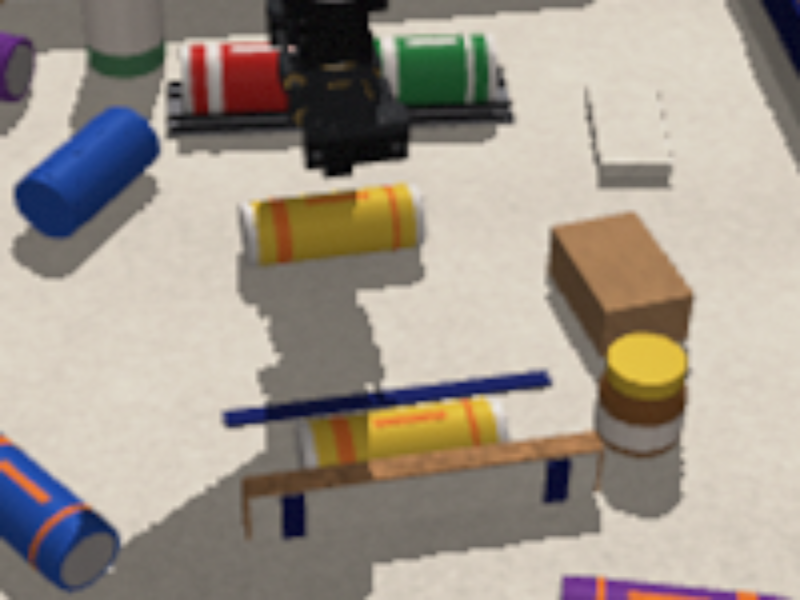

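```bash
python3 -c "
from h import *
d=np.load('w3.npz'); c0=(d['K'],d['R'],d['C'])
for p in ((301,180),(376,180)): print((bay(ray(c0,p,.027))*1000).round(1))
go(w([-.006,.299,.054]),-84.65)
print(bot.read_state()['tcp_rot'].round(4), bot.read_state()['qvel'].round(1))
"
```

```text
[ 15.6 314.7  27. ]
[ 15.8 259.6  27. ]
t 2.23 bay now [ -4.7 297.9  79. ] yaw -84.64 F [ 0.3 -1.   0.2] op 0.099
dx,dy,dz [-0.08  0.14  2.51] twist 0.01
[[ 0.0934 -0.9956  0.0021]
 [-0.9956 -0.0933  0.0118]
 [-0.0115 -0.0032 -0.9999]] [ 0.1 -1.1 -0.3  0.1 -0.3  0.2]
```

Request:
{"method": "arm_command", "body": {"plan": [{"dx":0,"dy":0,"dz":1,"twist":0,"claw":0.1},{"dx":0,"dy":0,"dz":2,"twist":0,"claw":0.1},{"dx":0,"dy":0,"dz":2.3,"twist":0,"claw":0.1},{"dx":0,"dy":0,"dz":2.5,"twist":0,"claw":0.1},{"dx":0,"dy":0,"dz":2.6,"twist":0,"claw":0.1},{"dx":0,"dy":0,"dz":2.6,"twist":0,"claw":0.1}]}}

```text
time_s: 2.73
position: [0.5113, 0.098, 0.0542]
tcp_rot: [[0.094, -0.996, 0.002], [-0.996, -0.094, 0.012], [-0.012, -0.003, -1.0]]
force: [-2.0, 0.3, 9.5]
opening: 0.097
```

```bash
python3 -c "
from h import *
go(w([-.006,.299,.054]),-84.65)
"
```

```text
t 2.73 bay now [ -4.9 298.3  54.2] yaw -84.63 F [-2.   0.3  9.5] op 0.097
dx,dy,dz [-0.07  0.11  0.02] twist 0.02
```

Request:
{"method": "arm_command", "body": {"plan": [{"dx":0.4,"dy":0,"dz":0.1,"twist":0,"claw":0.1},{"dx":1.2,"dy":0,"dz":0.1,"twist":0,"claw":0.1},{"dx":2.2,"dy":0,"dz":0.09,"twist":0,"claw":0.1},{"dx":3.2,"dy":0,"dz":0.08,"twist":0,"claw":0.1},{"dx":4.1,"dy":0,"dz":0.07,"twist":0,"claw":0.1},{"dx":4.8,"dy":0,"dz":0.06,"twist":0,"claw":0.1},{"dx":5.2,"dy":0,"dz":0.05,"twist":0,"claw":0.1},{"dx":5.2,"dy":0,"dz":0.05,"twist":0,"claw":0.1}]}}

```text
time_s: 3.4
position: [0.5167, 0.0453, 0.0533]
tcp_rot: [[0.092, -0.996, 0.003], [-0.996, -0.092, 0.011], [-0.011, -0.004, -1.0]]
force: [-0.4, 0.4, 5.5]
opening: 0.101
```

```bash
cat >> h.py <<'E'
def canb(name,lo=(12,100,80)):
    cc=cal('wrist'); im=bot.capture('wrist')[:,:,::-1].copy(); cv2.imwrite('pics/%s.png'%name,im); hsv=cv2.cvtColor(im,cv2.COLOR_BGR2HSV)
    m=cv2.inRange(hsv,lo,(35,255,255))
    for r in range(70,221,25):
        xs=np.flatnonzero(m[r]);
        if len(xs)<5: continue
        g=np.split(xs,np.flatnonzero(np.diff(xs)>12)+1)
        for q in g:
            if len(q)>15:
                a=bay(ray(cc,(q[0],r),.027)); b=bay(ray(cc,(q[-1]+1,r),.027)); print(r,q[0],q[-1],"mid",((a+b)*500).round(1),"w",(1000*abs(a[1]-b[1])).round(1))
E
python3 -c "
from h import *
go(w([-.006,.299,.054]),-84.65); print(bot.read_state()['qvel'].round(1)); canb('w4')
"
```

```text
t 3.4 bay now [ -4.4 245.3  53.3] yaw -84.7 F [-0.4  0.4  5.5] op 0.101
dx,dy,dz [-5.37  0.16 -0.01] twist -0.05
[ 1.   0.   0.1  0.4 -0.1  0.6]
145 254 340 mid [ 46.2 261.8  27. ] w 55.4
145 610 639 mid [46.3 55.8 27. ] w 18.7
170 255 340 mid [ 30.1 261.8  27. ] w 55.9
170 603 639 mid [30.4 53.9 27. ] w 23.5
195 257 340 mid [ 13.2 261.5  27. ] w 55.9
195 597 639 mid [13.8 51.6 27. ] w 27.9
220 259 338 mid [ -4.4 261.9  27. ] w 54.4
220 591 639 mid [-3.6 49.1 27. ] w 32.5
```

Request:
{"method": "arm_command", "body": {"plan": [{"dx":0,"dy":0,"dz":-0.7,"twist":0,"claw":0.1},{"dx":-0.4,"dy":0,"dz":-1.3,"twist":0,"claw":0.1},{"dx":-1.9,"dy":0,"dz":-1.3,"twist":0,"claw":0.1},{"dx":-3.0,"dy":0,"dz":-1.1,"twist":0,"claw":0.1},{"dx":-3.0,"dy":0,"dz":-0.6,"twist":0,"claw":0.1},{"dx":-3.0,"dy":0,"dz":-0.1,"twist":0,"claw":0.1},{"dx":-3.0,"dy":0,"dz":0.05,"twist":0,"claw":0.1},{"dx":-3.0,"dy":0,"dz":0.1,"twist":0,"claw":0.1}]}}

```text
time_s: 4.12
position: [0.5137, 0.0759, 0.0532]
tcp_rot: [[0.093, -0.996, 0.002], [-0.996, -0.093, 0.012], [-0.012, -0.003, -1.0]]
force: [-3.1, 1.9, 15.6]
opening: 0.104
```

```bash
python3 -c "
from h import *
go(w([-.006,.299,.054]),-84.65); canb('w5')
"
```

```text
t 4.12 bay now [ -4.5 276.1  53.2] yaw -84.68 F [-3.1  1.9 15.6] op 0.104
dx,dy,dz [-2.29  0.15 -0.05] twist -0.03
145 303 389 mid [ 46.1 261.5  27. ] w 55.1
170 304 388 mid [ 30.  261.1  27. ] w 55.0
195 304 387 mid [ 13.2 261.1  27. ] w 55.6
220 307 386 mid [ -4.4 260.1  27. ] w 54.2
```

Request:
{"method": "arm_command", "body": {"plan": [{"dx":0.4,"dy":0,"dz":0.05,"twist":0,"claw":0.1},{"dx":1.3,"dy":0,"dz":0.05,"twist":0,"claw":0.1},{"dx":2.4,"dy":0,"dz":0.04,"twist":0,"claw":0.1},{"dx":3.5,"dy":0,"dz":0.03,"twist":0,"claw":0.1},{"dx":4.5,"dy":0,"dz":0.02,"twist":0,"claw":0.1},{"dx":5.2,"dy":0,"dz":0.01,"twist":0,"claw":0.1},{"dx":5.6,"dy":0,"dz":0.01,"twist":0,"claw":0.1},{"dx":5.6,"dy":0,"dz":0.01,"twist":0,"claw":0.1}]}}

```text
time_s: 4.83
position: [0.5197, 0.0183, 0.0535]
tcp_rot: [[0.092, -0.996, 0.004], [-0.996, -0.091, 0.011], [-0.011, -0.005, -1.0]]
force: [-1.8, -1.9, 11.7]
opening: 0.102
```

```bash
python3 -c "
from h import *
go(w([-.006,.299,.054]),-84.65); canb('w6')
"
```

```text
t 4.83 bay now [ -4.  218.1  53.5] yaw -84.75 F [-1.8 -1.9 11.7] op 0.102
dx,dy,dz [-8.09  0.21  0.03] twist -0.1
145 257 343 mid [ 46.6 232.7  27. ] w 55.4
145 570 639 mid [46.6 40.7 27. ] w 43.7
170 258 342 mid [ 30.5 233.   27. ] w 55.3
170 564 639 mid [30.6 38.8 27. ] w 48.4
195 260 343 mid [ 13.6 232.3  27. ] w 55.9
195 559 639 mid [13.9 36.4 27. ] w 52.8
220 262 338 mid [ -4.  233.7  27. ] w 52.4
220 554 639 mid [-3.5 34.  27. ] w 57.3
```

Request:
{"method": "arm_command", "body": {"plan": [{"dx":0,"dy":0,"dz":-0.7,"twist":0,"claw":0.1},{"dx":-0.4,"dy":0,"dz":-1.3,"twist":0,"claw":0.1},{"dx":-1.9,"dy":0,"dz":-1.3,"twist":0,"claw":0.1},{"dx":-2.9,"dy":0,"dz":-1.1,"twist":0,"claw":0.1},{"dx":-2.9,"dy":0,"dz":-0.6,"twist":0,"claw":0.1},{"dx":-2.9,"dy":0,"dz":-0.1,"twist":0,"claw":0.1},{"dx":-2.9,"dy":0,"dz":0.05,"twist":0,"claw":0.1},{"dx":-2.9,"dy":0,"dz":0.07,"twist":0,"claw":0.1}]}}

```text
time_s: 5.55
position: [0.5168, 0.0476, 0.0532]
tcp_rot: [[0.092, -0.996, 0.003], [-0.996, -0.092, 0.011], [-0.011, -0.004, -1.0]]
force: [-0.9, 1.4, 9.3]
opening: 0.102
```

Request:
{"method": "arm_command", "body": {"plan": [{"dx":0.4,"dy":0,"dz":0.05,"twist":0,"claw":0.1},{"dx":1.3,"dy":0,"dz":0.05,"twist":0,"claw":0.1},{"dx":2.4,"dy":0,"dz":0.04,"twist":0,"claw":0.1},{"dx":3.5,"dy":0,"dz":0.03,"twist":0,"claw":0.1},{"dx":4.5,"dy":0,"dz":0.02,"twist":0,"claw":0.1},{"dx":5.2,"dy":0,"dz":0.01,"twist":0,"claw":0.1},{"dx":5.6,"dy":0,"dz":0.01,"twist":0,"claw":0.1},{"dx":5.6,"dy":0,"dz":0.01,"twist":0,"claw":0.1}]}}

```text
time_s: 6.22
position: [0.5227, -0.0101, 0.0536]
tcp_rot: [[0.091, -0.996, 0.005], [-0.996, -0.091, 0.01], [-0.01, -0.005, -1.0]]
force: [-2.3, -1.1, 15.3]
opening: 0.099
```

```bash
python3 -c "
from h import *
go(w([-.006,.299,.054]),-84.65); canb('w7')
"
```

```text
t 6.22 bay now [ -3.7 189.6  53.6] yaw -84.78 F [-2.3 -1.1 15.3] op 0.099
dx,dy,dz [-10.94   0.26   0.06] twist -0.13
145 258 344 mid [ 47.  203.4  27. ] w 55.4
145 527 639 mid [46.8 25.3 27. ] w 70.8
170 259 344 mid [ 30.8 203.4  27. ] w 56.0
170 522 634 mid [30.8 25.  27. ] w 72.3
195 261 343 mid [ 14.  203.4  27. ] w 55.2
195 518 639 mid [14.1 21.  27. ] w 79.8
220 263 338 mid [ -3.6 204.8  27. ] w 51.7
220 514 622 mid [-3.4 24.3 27. ] w 72.9
```

Working steadily, about 29 mm per cycle. Repeating.

Request:
{"method": "arm_command", "body": {"plan": [{"dx":0,"dy":0,"dz":-0.7,"twist":0,"claw":0.1},{"dx":-0.4,"dy":0,"dz":-1.3,"twist":0,"claw":0.1},{"dx":-1.9,"dy":0,"dz":-1.3,"twist":0,"claw":0.1},{"dx":-2.9,"dy":0,"dz":-1.1,"twist":0,"claw":0.1},{"dx":-2.9,"dy":0,"dz":-0.6,"twist":0,"claw":0.1},{"dx":-2.9,"dy":0,"dz":-0.1,"twist":0,"claw":0.1},{"dx":-2.9,"dy":0,"dz":0.05,"twist":0,"claw":0.1},{"dx":-2.9,"dy":0,"dz":0.07,"twist":0,"claw":0.1}]}}

```text
time_s: 6.93
position: [0.5199, 0.0191, 0.0535]
tcp_rot: [[0.091, -0.996, 0.004], [-0.996, -0.091, 0.01], [-0.01, -0.005, -1.0]]
force: [-2.0, 1.4, 11.2]
opening: 0.101
```

Request:
{"method": "arm_command", "body": {"plan": [{"dx":0.4,"dy":0,"dz":0.04,"twist":0,"claw":0.1},{"dx":1.3,"dy":0,"dz":0.04,"twist":0,"claw":0.1},{"dx":2.4,"dy":0,"dz":0.03,"twist":0,"claw":0.1},{"dx":3.5,"dy":0,"dz":0.02,"twist":0,"claw":0.1},{"dx":4.5,"dy":0,"dz":0.01,"twist":0,"claw":0.1},{"dx":5.2,"dy":0,"dz":0.0,"twist":0,"claw":0.1},{"dx":5.6,"dy":0,"dz":0.0,"twist":0,"claw":0.1},{"dx":5.6,"dy":0,"dz":0.0,"twist":0,"claw":0.1}]}}

```text
time_s: 7.6
position: [0.5258, -0.0386, 0.0538]
tcp_rot: [[0.091, -0.996, 0.006], [-0.996, -0.09, 0.009], [-0.008, -0.006, -1.0]]
force: [-1.5, -0.2, 12.8]
opening: 0.098
```

```bash
python3 -c "
from h import *
go(w([-.006,.299,.054]),-84.65); canb('w8')
"
```

```text
t 7.6 bay now [ -3.2 160.9  53.8] yaw -84.81 F [-1.5 -0.2 12.8] op 0.098
dx,dy,dz [-13.8    0.32   0.09] twist -0.16
70 618 639 mid [ 91.4 -20.9  27. ] w 13.0
95 612 639 mid [ 77.3 -22.7  27. ] w 16.8
120 607 639 mid [ 62.5 -25.   27. ] w 20.3
145 259 345 mid [ 47.5 174.1  27. ] w 55.5
145 484 636 mid [47.2 10.8 27. ] w 96.2
170 260 344 mid [ 31.3 174.4  27. ] w 55.4
170 480 630 mid [31.2 10.8 27. ] w 97.1
195 262 344 mid [ 14.5 174.1  27. ] w 55.3
195 477 623 mid [14.4 10.7 27. ] w 96.6
220 264 338 mid [ -3.2 175.8  27. ] w 51.1
220 474 573 mid [-3.1 25.1 27. ] w 67.3
220 587 617 mid [ -3.  -27.6  27. ] w 20.8
```

Request:
{"method": "arm_command", "body": {"plan": [{"dx":0,"dy":0,"dz":-0.7,"twist":0,"claw":0.1},{"dx":-0.4,"dy":0,"dz":-1.3,"twist":0,"claw":0.1},{"dx":-1.9,"dy":0,"dz":-1.3,"twist":0,"claw":0.1},{"dx":-2.8,"dy":0,"dz":-1.1,"twist":0,"claw":0.1},{"dx":-2.8,"dy":0,"dz":-0.6,"twist":0,"claw":0.1},{"dx":-2.8,"dy":0,"dz":-0.1,"twist":0,"claw":0.1},{"dx":-2.8,"dy":0,"dz":0.05,"twist":0,"claw":0.1},{"dx":-2.8,"dy":0,"dz":0.07,"twist":0,"claw":0.1}]}}

```text
time_s: 8.32
position: [0.5232, -0.0104, 0.0536]
tcp_rot: [[0.091, -0.996, 0.005], [-0.996, -0.091, 0.009], [-0.009, -0.006, -1.0]]
force: [-2.2, 0.7, 11.3]
opening: 0.101
```

Request:
{"method": "arm_command", "body": {"plan": [{"dx":0.4,"dy":0,"dz":0.04,"twist":0,"claw":0.1},{"dx":1.3,"dy":0,"dz":0.04,"twist":0,"claw":0.1},{"dx":2.4,"dy":0,"dz":0.03,"twist":0,"claw":0.1},{"dx":3.5,"dy":0,"dz":0.02,"twist":0,"claw":0.1},{"dx":4.5,"dy":0,"dz":0.01,"twist":0,"claw":0.1},{"dx":5.2,"dy":0,"dz":0.0,"twist":0,"claw":0.1},{"dx":5.6,"dy":0,"dz":0.0,"twist":0,"claw":0.1},{"dx":5.6,"dy":0,"dz":0.0,"twist":0,"claw":0.1}]}}

```text
time_s: 8.98
position: [0.5291, -0.0682, 0.0537]
tcp_rot: [[0.09, -0.996, 0.007], [-0.996, -0.09, 0.008], [-0.007, -0.007, -1.0]]
force: [-1.2, -1.2, 11.0]
opening: 0.099
```

```bash
python3 -c "
from h import *
go(w([-.006,.299,.054]),-84.65); canb('w9')
"
```

```text
t 8.98 bay now [ -2.7 131.1  53.7] yaw -84.85 F [-1.2 -1.2 11. ] op 0.099
dx,dy,dz [-16.79   0.39   0.09] twist -0.2
70 562 599 mid [ 92.  -22.7  27. ] w 22.5
95 557 593 mid [ 77.8 -22.4  27. ] w 22.4
120 553 588 mid [ 63.  -22.8  27. ] w 22.2
145 258 344 mid [ 48.  144.9  27. ] w 55.5
145 439 583 mid [47.7 11.6 27. ] w 91.6
170 260 344 mid [ 31.9 144.5  27. ] w 55.4
170 436 577 mid [31.6 12.  27. ] w 91.7
195 261 344 mid [ 15.  144.5  27. ] w 55.9
195 434 572 mid [14.9 11.7 27. ] w 91.7
220 263 338 mid [ -2.6 146.2  27. ] w 51.8
220 432 524 mid [-2.7 25.9 27. ] w 62.8
220 537 567 mid [ -2.7 -24.1  27. ] w 20.9
```

View pics/w9.png

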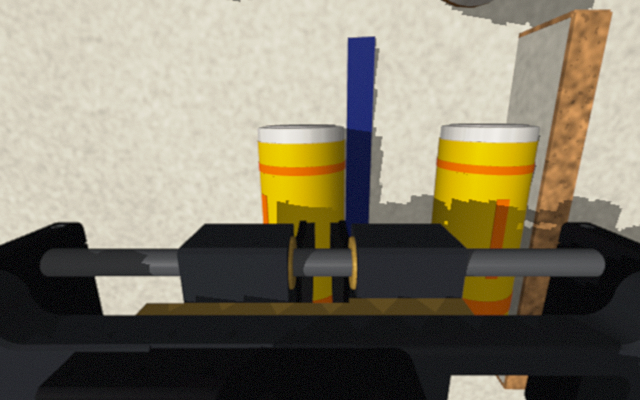

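Wrist view: the loose can (258–344) lies parallel just left of the threshold strip (347–376), and can A (432–530) is against the board. Next I'll measure the threshold edges in this image and do one more cycle up to the ramp foot.

Request:
{"method": "arm_command", "body": {"plan": [{"dx":0,"dy":0,"dz":-0.7,"twist":0,"claw":0.1},{"dx":-0.4,"dy":0,"dz":-1.3,"twist":0,"claw":0.1},{"dx":-1.9,"dy":0,"dz":-1.3,"twist":0,"claw":0.1},{"dx":-2.8,"dy":0,"dz":-1.1,"twist":0,"claw":0.1},{"dx":-2.8,"dy":0,"dz":-0.6,"twist":0,"claw":0.1},{"dx":-2.8,"dy":0,"dz":-0.1,"twist":0,"claw":0.1},{"dx":-2.8,"dy":0,"dz":0.05,"twist":0,"claw":0.1},{"dx":-2.8,"dy":0,"dz":0.07,"twist":0,"claw":0.1}]}}

```text
time_s: 9.7
position: [0.5264, -0.04, 0.0533]
tcp_rot: [[0.09, -0.996, 0.006], [-0.996, -0.09, 0.008], [-0.008, -0.007, -1.0]]
force: [-2.4, 1.5, 8.8]
opening: 0.097
```

```bash
python3 -c "
from h import *
go(w([-.006,.131,.054]),-84.65); canb('w10')
cc=cal('wrist'); im=cv2.imread('pics/w10.png'); hsv=cv2.cvtColor(im,cv2.COLOR_BGR2HSV); m=cv2.inRange(hsv,(105,100,20),(130,255,255))
for r in (60,100,140,180):
  xs=np.flatnonzero(m[r]); xs=xs[(xs>350)&(xs<500)]
  if len(xs): print(r,xs[0],xs[-1],(bay(ray(cc,(xs[0],r),0))*1000).round(1),(bay(ray(cc,(xs[-1]+1,r),.003))*1000).round(1))
"
```

```text
t 9.7 bay now [ -2.7 159.4  53.3] yaw -84.83 F [-2.4  1.5  8.8] op 0.097
dx,dy,dz [ 2.84  0.32 -0.09] twist -0.18
70 616 639 mid [ 91.8 -21.6  27. ] w 14.1
95 610 639 mid [ 77.6 -23.4  27. ] w 18.0
120 604 639 mid [ 62.9 -25.4  27. ] w 22.1
145 303 390 mid [ 47.9 144.2  27. ] w 55.9
145 482 634 mid [47.7 10.7 27. ] w 96.2
170 304 388 mid [ 31.8 144.3  27. ] w 55.1
170 479 628 mid [31.7 10.4 27. ] w 96.3
195 305 387 mid [ 15. 144.  27.] w 55.0
195 475 621 mid [14.9 10.8 27. ] w 96.5
220 306 386 mid [ -2.5 143.6  27. ] w 54.9
220 472 571 mid [-2.6 25.2 27. ] w 67.2
220 585 615 mid [ -2.6 -27.5  27. ] w 20.7
60 391 416 [102.2 113.4   0. ] [101.6  96.7   3. ]
100 389 413 [ 76.4 113.3   0. ] [76.2 96.8  3. ]
140 392 410 [ 48.8 109.6   0. ] [49.  96.8  3. ]
180 390 407 [ 19.2 109.5   0. ] [19.9 96.9  3. ]
```

Request:
{"method": "arm_command", "body": {"plan": [{"dx":0.4,"dy":0,"dz":0.05,"twist":0,"claw":0.1},{"dx":1.2,"dy":0,"dz":0.05,"twist":0,"claw":0.1},{"dx":2.2,"dy":0,"dz":0.04,"twist":0,"claw":0.1},{"dx":3.2,"dy":0,"dz":0.03,"twist":0,"claw":0.1},{"dx":4.1,"dy":0,"dz":0.02,"twist":0,"claw":0.1},{"dx":4.8,"dy":0,"dz":0.01,"twist":0,"claw":0.1},{"dx":5.2,"dy":0,"dz":0.01,"twist":0,"claw":0.1},{"dx":5.2,"dy":0,"dz":0.01,"twist":0,"claw":0.1}]}}

```text
time_s: 10.42
position: [0.5319, -0.0939, 0.0539]
tcp_rot: [[0.089, -0.996, 0.008], [-0.996, -0.089, 0.007], [-0.006, -0.008, -1.0]]
force: [-2.1, -0.5, 11.5]
opening: 0.101
```

```bash
python3 -c "
from h import *
go(w([-.006,.131,.054]),-84.65); canb('w11')
"
```

```text
t 10.42 bay now [ -2.3 105.2  53.9] yaw -84.89 F [-2.1 -0.5 11.5] op 0.101
dx,dy,dz [-2.57  0.39  0.  ] twist -0.24
70 513 549 mid [ 92.5 -19.6  27. ] w 22.0
95 510 545 mid [ 78.2 -19.9  27. ] w 21.9
120 506 541 mid [ 63.4 -20.   27. ] w 22.3
145 260 346 mid [ 48.4 117.6  27. ] w 55.5
145 399 537 mid [48.1 12.7 27. ] w 88.2
170 262 346 mid [ 32.3 117.3  27. ] w 55.4
170 398 532 mid [32.  12.7 27. ] w 87.5
195 263 345 mid [ 15.4 117.6  27. ] w 55.3
195 396 528 mid [15.2 12.7 27. ] w 88.1
220 265 345 mid [ -2.2 117.3  27. ] w 55.2
220 395 523 mid [-2.4 12.7 27. ] w 87.4
```

Request:
{"method": "arm_command", "body": {"plan": [{"dx":0,"dy":0,"dz":-0.7,"twist":0,"claw":0.1},{"dx":-0.4,"dy":0,"dz":-1.3,"twist":0,"claw":0.1},{"dx":-1.9,"dy":0,"dz":-1.3,"twist":0,"claw":0.1},{"dx":-2.75,"dy":0,"dz":-1.1,"twist":0,"claw":0.1},{"dx":-2.75,"dy":0,"dz":-0.6,"twist":0,"claw":0.1},{"dx":-2.75,"dy":0,"dz":-0.1,"twist":0,"claw":0.1},{"dx":-2.75,"dy":0,"dz":0.05,"twist":0,"claw":0.1},{"dx":-2.75,"dy":0,"dz":0.07,"twist":0,"claw":0.1}]}}

```text
time_s: 11.13
position: [0.5295, -0.0664, 0.0536]
tcp_rot: [[0.089, -0.996, 0.007], [-0.996, -0.089, 0.007], [-0.006, -0.008, -1.0]]
force: [-1.5, 0.9, 9.8]
opening: 0.104
```

```bash
python3 -c "
from h import *
go(w([-.006,.131,.054]),-84.65); canb('w12')
"
```

```text
t 11.13 bay now [ -2.2 132.9  53.6] yaw -84.88 F [-1.5  0.9  9.8] op 0.104
dx,dy,dz [ 0.19  0.38 -0.05] twist -0.23
70 565 602 mid [ 92.4 -22.8  27. ] w 22.5
95 560 597 mid [ 78.2 -22.9  27. ] w 23.0
120 556 591 mid [ 63.4 -23.   27. ] w 22.2
145 305 391 mid [ 48.5 116.6  27. ] w 55.3
145 441 586 mid [48.2 11.8 27. ] w 92.3
170 305 390 mid [ 32.3 116.7  27. ] w 55.9
170 439 580 mid [32.1 11.8 27. ] w 91.7
195 306 388 mid [ 15.5 116.7  27. ] w 55.1
195 436 575 mid [15.3 11.8 27. ] w 92.4
220 307 387 mid [ -2.1 116.4  27. ] w 55.0
220 434 527 mid [-2.2 26.  27. ] w 63.5
220 540 570 mid [ -2.3 -24.3  27. ] w 20.9
```

Request:
{"method": "arm_command", "body": {"plan": [{"dx":0.5,"dy":0,"dz":0.06,"twist":0,"claw":0.1},{"dx":1.4,"dy":0,"dz":0.0,"twist":0,"claw":0.1},{"dx":2.4,"dy":0,"dz":-0.09,"twist":0,"claw":0.1},{"dx":3.4,"dy":0,"dz":-0.18,"twist":0,"claw":0.1},{"dx":4.3,"dy":0,"dz":-0.23,"twist":0,"claw":0.1},{"dx":5.1,"dy":0,"dz":-0.22,"twist":0,"claw":0.1},{"dx":5.7,"dy":0,"dz":-0.2,"twist":0,"claw":0.1},{"dx":6.0,"dy":0,"dz":-0.15,"twist":0,"claw":0.1}]}}

```text
time_s: 11.85
position: [0.5351, -0.1276, 0.0544]
tcp_rot: [[0.088, -0.996, 0.008], [-0.996, -0.088, 0.006], [-0.006, -0.008, -1.0]]
force: [-0.2, 0.3, 0.4]
opening: 0.101
```

```bash
python3 -c "
from h import *
go(w([-.006,.131,.054]),-84.65); canb('w13')
"
```

```text
t 11.85 bay now [-2.2 71.4 54.4] yaw -84.96 F [-0.2  0.3  0.4] op 0.101
dx,dy,dz [-5.96  0.41  0.07] twist -0.31
70 450 485 mid [ 92.7 -15.9  27. ] w 21.6
95 448 482 mid [ 78.4 -16.1  27. ] w 21.4
120 446 479 mid [ 63.5 -16.3  27. ] w 21.2
145 262 476 mid [48.3 41.7 27. ] w 137.3
170 264 473 mid [32.1 41.4 27. ] w 137.0
195 265 470 mid [15.2 41.5 27. ] w 137.4
220 266 467 mid [-2.5 41.6 27. ] w 137.7
```

View pics/w13.png

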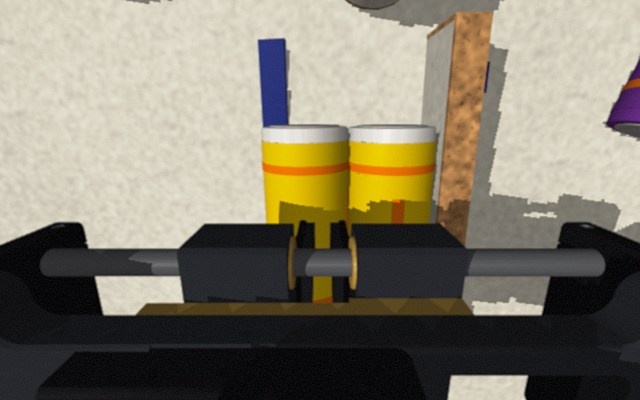

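The can is in the bay: its edges are at columns 262–349, right beside can A (350–436), with the end rims aligned at row 126 and zero force on the hand. Next I raise the hand and refine the bay's frame from a still view.

Request:
{"method": "arm_command", "body": {"plan": [{"dx":0,"dy":0,"dz":-1,"twist":0,"claw":0.1},{"dx":0,"dy":0,"dz":-4,"twist":0,"claw":0.5},{"dx":0,"dy":2,"dz":-8,"twist":0,"claw":1},{"dx":0,"dy":4,"dz":-12,"twist":0,"claw":1},{"dx":0,"dy":4,"dz":-16,"twist":0,"claw":1},{"dx":0,"dy":4,"dz":-18,"twist":0,"claw":1},{"dx":0,"dy":4,"dz":-18,"twist":0,"claw":1},{"dx":0,"dy":4,"dz":-18,"twist":0,"claw":1}]}}

```text
time_s: 12.57
position: [0.4943, -0.1321, 0.2356]
tcp_rot: [[0.088, -0.996, 0.011], [-0.996, -0.088, 0.005], [-0.004, -0.011, -1.0]]
force: [-0.2, -0.8, -1.7]
opening: 0.548
```

```bash
python3 -c "
from h import *
bot.capture('side')
cc=cal('wrist'); print(bot.read_state()['qvel'].round(1)); im=bot.capture('wrist')[:,:,::-1]; cv2.imwrite('pics/w14.png',im); np.savez('w14.npz',K=cc[0],R=cc[1],C=cc[2])
im=bot.capture('top')[:,:,::-1]; cv2.imwrite('pics/top2.png',im); 
go(w([-.006,.131,.054]),-84.65)
"
```

```text
[-0.1  2.1  1.4 -0.1 -0.  -0.1]
t 12.72 bay now [-44.8  71.7 232.3] yaw -84.94 F [-0.3 -0.3 -1. ] op 0.68
dx,dy,dz [-5.81 -3.77 17.9 ] twist -0.29
```

View pics/w14.png

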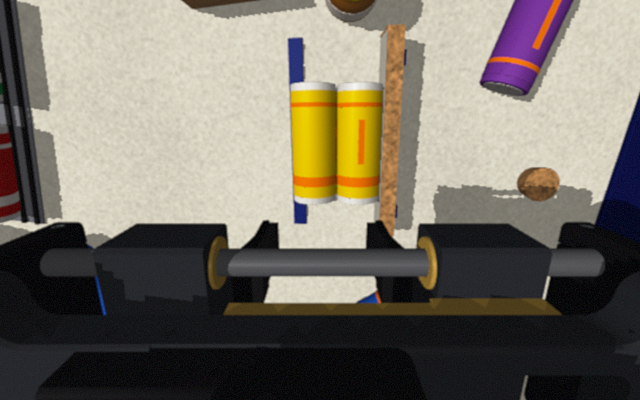

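View pics/top2.png

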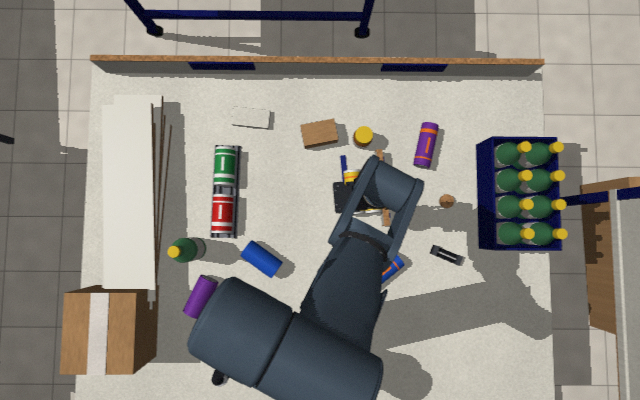

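The wrist view shows both cans in the bay: left can 291–337, right can 337–383, rows 82–205. The threshold ends are at (296,38) and (300,222), and the board top ends at about (396,25) and (389,233).

```bash
python3 -c "
from h import *
d=np.load('w14.npz'); cc=(d['K'],d['R'],d['C'])
im=cv2.imread('pics/w14.png'); hsv=cv2.cvtColor(im,cv2.COLOR_BGR2HSV)
m=cv2.inRange(hsv,(105,100,20),(130,255,255)); 
ys=np.flatnonzero(m[20:240,292].astype(bool)|m[20:240,299].astype(bool)); print('thr rows',ys.min()+20,ys.max()+20)
P=lambda p,z:(bay(ray(cc,p,z))*1000).round(1)
a=P((296,ys.min()+20),.0015); b=P((300,ys.max()+21),.0015); print('thr',a,b,(a+b)/2)
for r in (50,70,210,215):
  xs=np.flatnonzero(m[r,270:320])+270; print('thr row',r,xs[0],xs[-1],P((xs[0],r),0),P((xs[-1]+1,r),.003))
print('board',P((396,25),.045),P((389,233),.045), 'valley',P((337,95),.027),P((337.5,190),.027))
y=cv2.inRange(hsv,(12,100,80),(35,255,255))
for r in (100,120,150,180):
  xs=np.flatnonzero(y[r,285:386])+285; print('cans row',r,xs[0],xs[-1],P((xs[0],r),.027),P((xs[-1]+1,r),.027))
cv2.imwrite('pics/c14.png',cv2.resize(im[15:245,270:430],None,fx=2.6,fy=2.6,interpolation=cv2.INTER_CUBIC))
"
```

```text
thr rows 38 222
thr [115.8 104.2   1.5] [-123.1  104.9    1.5] [ -3.65 104.55   1.5 ]
thr row 50 289 302 [102.8 113.3   0. ] [102.1  95.8   3. ]
thr row 70 290 302 [ 79.8 112.8   0. ] [79.3 96.3  3. ]
thr row 210 295 305 [-104.2  111.6    0. ] [-103.3   95.9    3. ]
thr row 215 295 305 [-111.6  111.8    0. ] [-110.6   96.1    3. ]
board [117.8  -6.9  45. ] [-120.7  -11.9   45. ] valley [48.  54.9 27. ] [-68.5  53.3  27. ]
cans row 100 290 385 [ 42.6 111.   27. ] [42.  -3.6 27. ]
cans row 120 291 385 [ 19.4 110.5  27. ] [18.9 -4.8 27. ]
cans row 150 292 385 [-16.9 110.4  27. ] [-17.4  -6.6  27. ]
cans row 180 294 385 [-55.2 109.   27. ] [-55.6  -8.5  27. ]
```

View pics/c14.png

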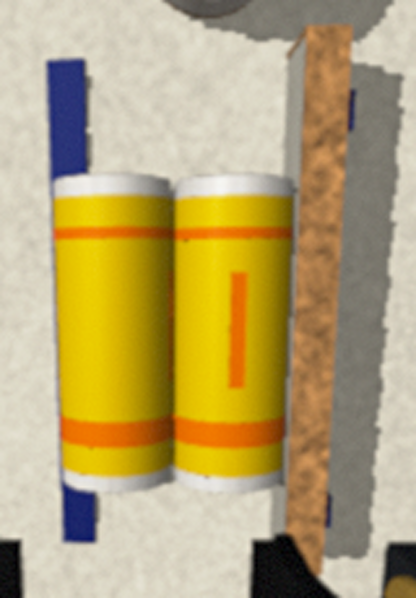

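```bash
python3 -c "
from h import *
go([.565,.294,.22],-91.3)
"
```

```text
t 12.72 bay now [-44.8  71.7 232.3] yaw -84.94 F [-0.3 -0.3 -1. ] op 0.68
dx,dy,dz [-41.72 -10.95   1.62] twist 6.36
```

Request:
{"method": "arm_command", "body": {"plan": [{"dx":-41.7,"dy":-10.9,"dz":0,"twist":6.3,"claw":1},{"dx":-41.7,"dy":-10.9,"dz":0,"twist":6.3,"claw":1},{"dx":-41.7,"dy":-10.9,"dz":0,"twist":6.3,"claw":1},{"dx":-41.7,"dy":-10.9,"dz":0,"twist":6.3,"claw":1},{"dx":-41.7,"dy":-10.9,"dz":0,"twist":6.3,"claw":1},{"dx":-41.7,"dy":-10.9,"dz":0,"twist":6.3,"claw":1},{"dx":-41.7,"dy":-10.9,"dz":0,"twist":6.3,"claw":1},{"dx":-41.7,"dy":-10.9,"dz":0,"twist":6.3,"claw":1}]}}

```text
time_s: 13.38
position: [0.5469, 0.1973, 0.2333]
tcp_rot: [[-0.021, -1.0, -0.001], [-1.0, 0.021, 0.008], [-0.008, 0.001, -1.0]]
force: [0.8, -0.7, -0.3]
opening: 1.0
```

```bash
python3 -c "
from h import *
go([.565,.294,.22],-91.3)
"
```

```text
t 13.38 bay now [ 39.8 393.8 233.3] yaw -91.23 F [ 0.8 -0.7 -0.3] op 1.0
dx,dy,dz [-9.7 -1.6  1.4] twist 0.07
```

Request:
{"method": "arm_command", "body": {"plan": [{"dx":-9.7,"dy":-1.6,"dz":1.4,"twist":0,"claw":1},{"dx":-9.7,"dy":-1.6,"dz":1.4,"twist":0,"claw":1},{"dx":-9.7,"dy":-1.6,"dz":1.4,"twist":0,"claw":1},{"dx":-9.7,"dy":-1.6,"dz":1.4,"twist":0,"claw":1},{"dx":-9.7,"dy":-1.6,"dz":1.4,"twist":0,"claw":1}]}}

```text
time_s: 13.8
position: [0.5635, 0.2946, 0.2171]
tcp_rot: [[-0.019, -1.0, -0.006], [-1.0, 0.019, 0.005], [-0.005, 0.006, -1.0]]
force: [-0.3, -0.2, -0.4]
opening: 1.002
```

```bash
python3 -c "
from h import *
cc=cal('wrist'); print(bot.read_state()['qvel'].round(1)); im=bot.capture('wrist')[:,:,::-1]; cv2.imwrite('pics/w15.png',im); np.savez('w15.npz',K=cc[0],R=cc[1],C=cc[2])
go([.609,.294,.1],-91.3)
"
```

```text
[-2.4 -1.8  0.9 -0.5  0.3 -0.1]
t 13.85 bay now [ 65.6 488.  217.8] yaw -91.17 F [-0.2 -0.9  1.2] op 1.0
dx,dy,dz [-0.08 -4.58 11.76] twist 0.13
```

View pics/w15.png

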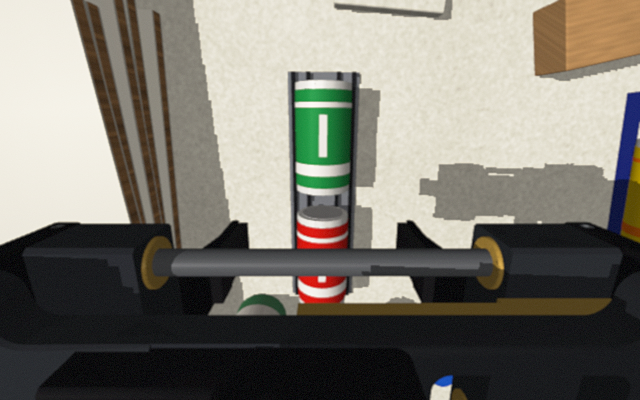

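The wrist view confirms the green tin at columns 296–351, rows 79–194, with the red tin nearer the robot at (323,255). No look-alike has been mistaken for it.

```bash
python3 -c "
from h import *
d=np.load('w15.npz'); cc=(d['K'],d['R'],d['C'])
im=cv2.imread('pics/w15.png'); hsv=cv2.cvtColor(im,cv2.COLOR_BGR2HSV)
m=cv2.inRange(hsv,(45,90,40),(85,255,255))[:,280:370]
P=lambda p,z:(ray(cc,p,z)*1000).round(1)
for r in (94,100,115,135,155,162,178,183):
  xs=np.flatnonzero(m[r])+280
  if len(xs): a=P((xs[0],r),.034);b=P((xs[-1]+1,r),.034);print(r,xs[0],xs[-1],'mid',(a+b)/2,'w',abs(a[1]-b[1]))
print('ends',P((323,79),.065),P((323,194.5),.065))
cv2.imwrite('pics/c15.png',cv2.resize(im[60:220,270:380],None,fx=3.7,fy=3.7,interpolation=cv2.INTER_CUBIC))
"
```

```text
94 294 351 mid [652.7  293.35  34.  ] w 64.30000000000001
100 294 351 mid [646.4 293.4  34. ] w 64.59999999999997
115 294 351 mid [630.2 293.7  34. ] w 65.39999999999998
135 295 350 mid [608.  294.1  34. ] w 64.40000000000003
155 295 349 mid [584.95 295.05  34.  ] w 64.30000000000001
162 300 346 mid [576.7  294.05  34.  ] w 55.30000000000001
178 295 349 mid [557.45 295.55  34.  ] w 65.69999999999999
183 296 348 mid [551.35 295.7   34.  ] w 63.60000000000002
ends [665.3 293.   65. ] [545.7 295.1  65. ]
```

View pics/c15.png

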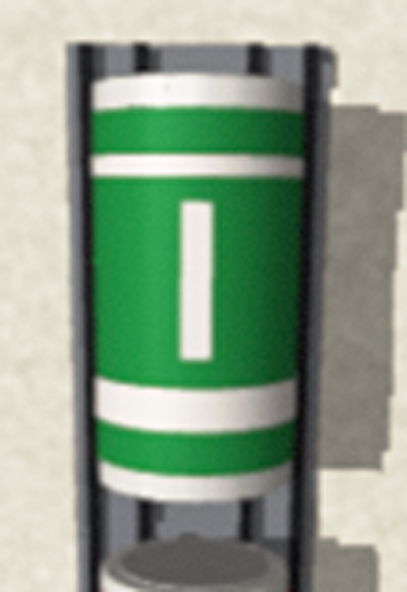

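```bash
python3 -c "
from h import *
go([.606,.2943,.06],-91.3)
"
```

```text
t 13.85 bay now [ 65.6 488.  217.8] yaw -91.17 F [-0.2 -0.9  1.2] op 1.0
dx,dy,dz [-0.08 -4.3  15.76] twist 0.13
```

Request:
{"method": "arm_command", "body": {"plan": [{"dx":-0.1,"dy":-2.5,"dz":3,"twist":0.1,"claw":1},{"dx":-0.1,"dy":-4.3,"dz":6,"twist":0.1,"claw":1},{"dx":-0.1,"dy":-4.3,"dz":9.5,"twist":0.1,"claw":1},{"dx":-0.1,"dy":-4.3,"dz":12,"twist":0.1,"claw":1},{"dx":-0.1,"dy":-4.3,"dz":14,"twist":0.1,"claw":1},{"dx":-0.1,"dy":-4.3,"dz":14.5,"twist":0.1,"claw":1},{"dx":-0.1,"dy":-4.3,"dz":14.5,"twist":0.1,"claw":1}]}}

```text
time_s: 14.43
position: [0.6046, 0.2922, 0.0705]
tcp_rot: [[-0.024, -1.0, -0.01], [-1.0, 0.024, 0.004], [-0.004, 0.01, -1.0]]
force: [0.1, -0.6, 0.0]
opening: 0.996
```

```bash
python3 -c "
from h import *
go([.606,.2943,.0165],-91.3);print(bot.read_state()['qvel'].round(1),bot.read_state()['tcp_rot'].round(3))
im=bot.capture('wrist')[:,:,::-1]; cv2.imwrite('pics/w16.png',im)
"
```

```text
t 14.43 bay now [106.1 482.9  70.5] yaw -91.4 F [ 0.1 -0.6  0. ] op 0.996
dx,dy,dz [-0.19 -0.19  5.4 ] twist -0.1
[ 0.7 -2.7 -2.5  0.1  0.5  0.1] [[-0.024 -1.    -0.01 ]
 [-1.     0.024  0.004]
 [-0.004  0.01  -1.   ]]
```

View pics/w16.png

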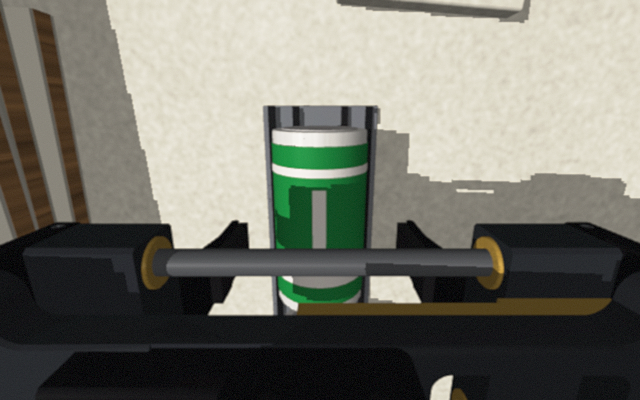

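Request:
{"method": "arm_command", "body": {"plan": [{"dx":-0.1,"dy":-0.1,"dz":2,"twist":-0.1,"claw":1},{"dx":-0.2,"dy":-0.2,"dz":3.8,"twist":-0.1,"claw":1},{"dx":-0.2,"dy":-0.2,"dz":4.8,"twist":-0.1,"claw":1},{"dx":-0.2,"dy":-0.2,"dz":5.2,"twist":-0.1,"claw":1},{"dx":-0.2,"dy":-0.2,"dz":5.2,"twist":-0.1,"claw":1},{"dx":-0.2,"dy":-0.2,"dz":5.2,"twist":-0.1,"claw":1},{"dx":-0.2,"dy":-0.2,"dz":5.2,"twist":-0.1,"claw":1}]}}

```text
time_s: 15.07
position: [0.6087, 0.2955, 0.0219]
tcp_rot: [[-0.022, -1.0, -0.004], [-1.0, 0.022, 0.006], [-0.006, 0.004, -1.0]]
force: [0.6, 0.6, 0.6]
opening: 1.004
```

```bash
python3 -c "
from h import *
go([.606,.2943,.0160],-91.3);print(bot.read_state()['qvel'].round(1),bot.read_state()['position'].round(4))
im=bot.capture('top')[:,:,::-1]; cv2.imwrite('pics/top3.png',cv2.resize(im[100:280,150:420],None,fx=2.9,fy=2.9))
"
```

```text
t 15.07 bay now [110.5 485.8  21.9] yaw -91.27 F [0.6 0.6 0.6] op 1.004
dx,dy,dz [0.13 0.27 0.59] twist 0.03
[ 0.1  0.   0.1  0.1 -0.1 -0. ] [0.6087 0.2955 0.0219]
```

Final alignment (back 1–3 mm, down 6 mm), then close.

Request:
{"method": "arm_command", "body": {"plan": [{"dx":0.1,"dy":0.3,"dz":0.4,"twist":0,"claw":1},{"dx":0.1,"dy":0.3,"dz":0.6,"twist":0,"claw":1},{"dx":0.1,"dy":0.3,"dz":0.6,"twist":0,"claw":1},{"dx":0.1,"dy":0.3,"dz":0.6,"twist":0,"claw":1}]}}

```text
time_s: 15.45
position: [0.6054, 0.2945, 0.0157]
tcp_rot: [[-0.022, -1.0, -0.004], [-1.0, 0.022, 0.005], [-0.005, 0.004, -1.0]]
force: [-0.3, -0.2, -0.7]
opening: 1.001
```

```bash
python3 -c "
from h import *
go([.606,.2943,.0155],-91.3);print(bot.read_state()['qvel'].round(1),bot.read_state()['position'].round(4))
"
```

```text
t 15.45 bay now [107.1 485.2  15.7] yaw -91.27 F [-0.3 -0.2 -0.7] op 1.001
dx,dy,dz [ 0.02 -0.06  0.02] twist 0.03
[-0.   0.  -0.2 -0.1 -0.   0.1] [0.6054 0.2945 0.0157]
```

Request:
{"method": "arm_command", "body": {"plan": [{"dx":0,"dy":0,"dz":0,"twist":0,"claw":0.5},{"dx":0,"dy":0,"dz":0,"twist":0,"claw":0.5},{"dx":0,"dy":0,"dz":0,"twist":0,"claw":0.5},{"dx":0,"dy":0,"dz":0,"twist":0,"claw":0.5},{"dx":0,"dy":0,"dz":0,"twist":0,"claw":0.5},{"dx":0,"dy":0,"dz":0,"twist":0,"claw":0.5},{"dx":0,"dy":0,"dz":0,"twist":0,"claw":0.5}]}}

```text
time_s: 16.03
position: [0.6054, 0.2945, 0.0156]
tcp_rot: [[-0.022, -1.0, -0.004], [-1.0, 0.022, 0.005], [-0.005, 0.004, -1.0]]
force: [-0.9, -0.2, -0.4]
opening: 0.703
```

```bash
python3 -c "
from h import *
go([.606,.2943,.0155],-91.3);print(bot.read_state()['qvel'].round(1),bot.read_state()['position'].round(4))
"
```

```text
t 16.03 bay now [107.1 485.1  15.6] yaw -91.26 F [-0.9 -0.2 -0.4] op 0.703
dx,dy,dz [ 0.02 -0.06  0.01] twist 0.04
[-0.   0.1  0.1  0.1 -0.  -0. ] [0.6054 0.2945 0.0156]
```

Request:
{"method": "arm_command", "body": {"plan": [{"dx":0,"dy":0,"dz":-0.5,"twist":0,"claw":0.4},{"dx":0,"dy":0,"dz":-1.5,"twist":0,"claw":0.4},{"dx":0,"dy":0,"dz":-3.5,"twist":0,"claw":0.4},{"dx":0,"dy":0,"dz":-6.5,"twist":0,"claw":0.4},{"dx":0,"dy":0,"dz":-9.5,"twist":0,"claw":0.4},{"dx":0,"dy":0,"dz":-12,"twist":0,"claw":0.4},{"dx":0,"dy":0,"dz":-13,"twist":0,"claw":0.4},{"dx":0,"dy":0,"dz":-13,"twist":0,"claw":0.4}]}}

```text
time_s: 16.7
position: [0.608, 0.2945, 0.1495]
tcp_rot: [[-0.022, -1.0, 0.003], [-1.0, 0.022, 0.007], [-0.007, -0.002, -1.0]]
force: [0.5, 1.2, -2.7]
opening: 0.704
```

```bash
python3 -c "
from h import *
go(w([-.0025,.0545,.14]),-84.65);print(bot.read_state()['position'].round(4))
im=bot.capture('wrist')[:,:,::-1]; cv2.imwrite('pics/w17.png',im)
"
```

```text
t 16.7 bay now [109.7 484.9 149.5] yaw -91.25 F [ 0.5  1.2 -2.7] op 0.704
dx,dy,dz [44.05  6.19  0.6 ] twist -6.6
[0.608  0.2945 0.1495]
```

View pics/w17.png

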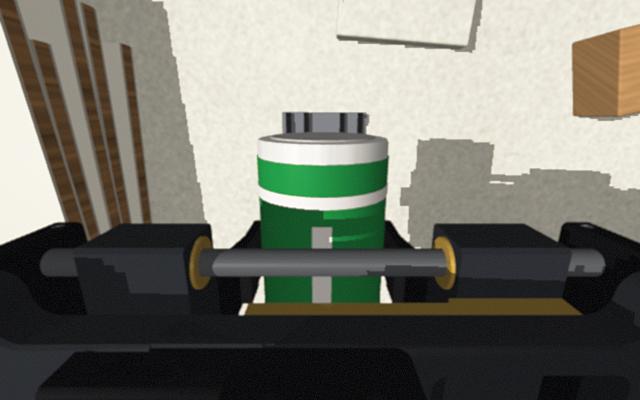

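The green tin is held and level, columns 258–387, clear of the mat. Now carrying it to above the nest.

Request:
{"method": "arm_command", "body": {"plan": [{"dx":1.5,"dy":0.2,"dz":0,"twist":-1,"claw":0.4},{"dx":4,"dy":0.6,"dz":0,"twist":-2,"claw":0.4},{"dx":7.5,"dy":1,"dz":0,"twist":-3,"claw":0.4},{"dx":11,"dy":1.5,"dz":0,"twist":-4,"claw":0.4},{"dx":14.5,"dy":2,"dz":0,"twist":-5,"claw":0.4},{"dx":18,"dy":2.5,"dz":0,"twist":-6,"claw":0.4},{"dx":21,"dy":3,"dz":0,"twist":-6.6,"claw":0.4},{"dx":23,"dy":3.2,"dz":0,"twist":-6.6,"claw":0.4}]}}

```text
time_s: 17.42
position: [0.5664, 0.0621, 0.1431]
tcp_rot: [[0.092, -0.996, -0.008], [-0.996, -0.092, 0.006], [-0.007, 0.008, -1.0]]
force: [-0.1, 1.0, -2.3]
opening: 0.705
```

```bash
python3 -c "
from h import *
go(w([-.0025,.0545,.14]),-84.65);print(bot.read_state()['position'].round(4))
"
```

```text
t 17.42 bay now [ 46.6 257.4 143.1] yaw -84.73 F [-0.1  1.  -2.3] op 0.705
dx,dy,dz [20.3   4.87  0.22] twist -0.08
[0.5664 0.0621 0.1431]
```

Request:
{"method": "arm_command", "body": {"plan": [{"dx":2.5,"dy":0.6,"dz":-0.3,"twist":-0.1,"claw":0.4},{"dx":6,"dy":1.5,"dz":-0.5,"twist":-0.1,"claw":0.4},{"dx":9.5,"dy":2.3,"dz":-0.5,"twist":-0.1,"claw":0.4},{"dx":13,"dy":3.1,"dz":-0.5,"twist":-0.1,"claw":0.4},{"dx":16.5,"dy":4,"dz":-0.5,"twist":-0.1,"claw":0.4},{"dx":19,"dy":4.6,"dz":-0.5,"twist":-0.1,"claw":0.4},{"dx":20.3,"dy":4.9,"dz":-0.5,"twist":-0.1,"claw":0.4},{"dx":20.3,"dy":4.9,"dz":-0.5,"twist":-0.1,"claw":0.4}]}}

```text
time_s: 18.08
position: [0.5351, -0.147, 0.1455]
tcp_rot: [[0.09, -0.996, -0.011], [-0.996, -0.09, 0.006], [-0.007, 0.01, -1.0]]
force: [-0.3, -0.2, -2.4]
opening: 0.702
```

Request:
{"method": "arm_command", "body": {"plan": [{"dx":0,"dy":0,"dz":0,"twist":0,"claw":0.4},{"dx":0,"dy":0,"dz":0,"twist":0,"claw":0.4}]}}

```text
time_s: 18.25
position: [0.5342, -0.1457, 0.1443]
tcp_rot: [[0.09, -0.996, -0.014], [-0.996, -0.09, 0.008], [-0.01, 0.013, -1.0]]
force: [-0.2, 0.1, -3.1]
opening: 0.702
```

```bash
python3 -c "
from h import *
go(w([-.0025,.0545,.0606]),-84.65);print(bot.read_state()['position'].round(4),bot.read_state()['tcp_rot'].round(3),bot.read_state()['qvel'].round(1))
cc=cal('wrist');im=bot.capture('wrist')[:,:,::-1]; cv2.imwrite('pics/w18.png',im); np.savez('w18.npz',K=cc[0],R=cc[1],C=cc[2])
im=bot.capture('side'); cv2.imwrite('pics/s2.png',cv2.resize(im[150:280,260:440,::-1],None,fx=4.4,fy=4.4))
"
```

```text
t 18.25 bay now [ -4.9  53.5 144.3] yaw -84.84 F [-0.2  0.1 -3.1] op 0.702
dx,dy,dz [-0.02 -0.34  8.36] twist -0.19
[ 0.5342 -0.1457  0.1443] [[ 0.09  -0.996 -0.014]
 [-0.996 -0.09   0.008]
 [-0.01   0.013 -1.   ]] [ 1.1 -0.7 -0.2  0.3  0.  -0.2]
```

View pics/w18.png

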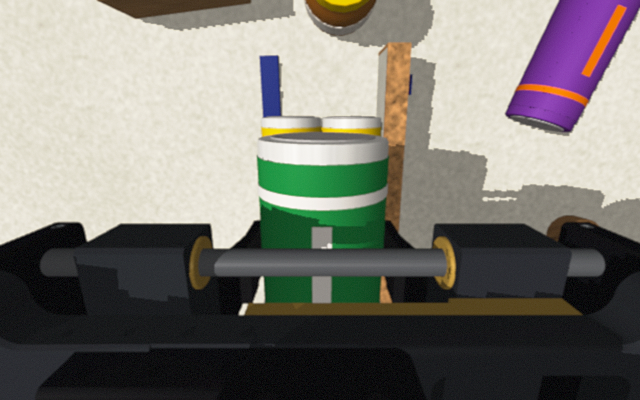

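View pics/s2.png

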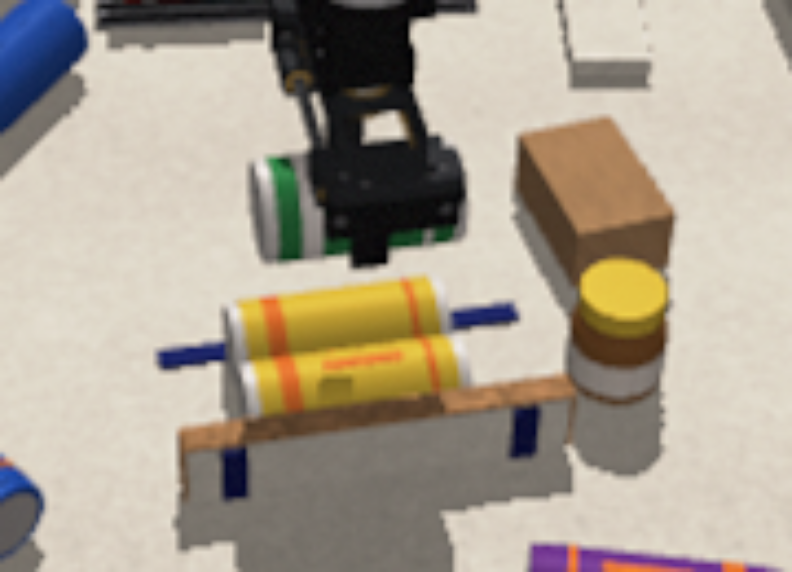

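The wrist view shows the tin (257–388) centred over the two cans (262–381, valley at about 321). The side view shows it level and parallel above the cans.

```bash
python3 -c "
from h import *
d=np.load('w18.npz'); cc=(d['K'],d['R'],d['C'])
P=lambda p,z:(bay(ray(cc,p,z))*1000).round(1)
im=cv2.imread('pics/w18.png'); hsv=cv2.cvtColor(im,cv2.COLOR_BGR2HSV)
m=cv2.inRange(hsv,(105,100,20),(130,255,255)); ys=np.flatnonzero(m[30:110,270])+30; print(ys.min())
print('thr far',P((270,ys.min()),.0015),'valley',P((321.5,128),.027),'can far tops',P((291,117),.054),P((351,117),.054),'board far',P((397,42),.045), 'tin far top',P((322,136),.1443+.0184+.031))
go(w([-.0025,.0545,.070]),-84.65)
"
```

```text
56
thr far [115.7 104.3   1.5] valley [50.4 55.5 27. ] can far tops [61.  80.4 54. ] [60.8 30.8 54. ] board far [118.6  -5.3  45. ] tin far top [ 57.6  53.4 193.7]
t 18.35 bay now [ -4.3  53.8 144.9] yaw -84.77 F [ 0.5  0.2 -2.8] op 0.701
dx,dy,dz [-0.   -0.26  7.48] twist -0.12
```

Request:
{"method": "arm_command", "body": {"plan": [{"dx":-0.1,"dy":-0.1,"dz":1.2,"twist":-0.1,"claw":0.4},{"dx":-0.1,"dy":-0.1,"dz":3,"twist":-0.1,"claw":0.4},{"dx":-0.1,"dy":-0.1,"dz":4.8,"twist":-0.1,"claw":0.4},{"dx":-0.1,"dy":-0.1,"dz":6.2,"twist":-0.1,"claw":0.4},{"dx":-0.1,"dy":-0.1,"dz":7,"twist":-0.1,"claw":0.4},{"dx":-0.1,"dy":-0.1,"dz":7.2,"twist":-0.1,"claw":0.4},{"dx":-0.1,"dy":-0.1,"dz":7.2,"twist":-0.1,"claw":0.4},{"dx":-0.1,"dy":-0.1,"dz":7.2,"twist":-0.1,"claw":0.4}]}}

```text
time_s: 19.02
position: [0.5354, -0.1435, 0.0734]
tcp_rot: [[0.094, -0.996, -0.011], [-0.996, -0.094, 0.007], [-0.008, 0.011, -1.0]]
force: [0.8, -0.3, -2.6]
opening: 0.7
```

```bash
python3 -c "
from h import *
go(w([-.0035,.0547,.0606]),-84.65);print(bot.read_state()['position'].round(4),bot.read_state()['tcp_rot'].round(3),bot.read_state()['qvel'].round(1))
"
```

```text
t 19.02 bay now [-3.4 55.6 73.4] yaw -84.63 F [ 0.8 -0.3 -2.6] op 0.7
dx,dy,dz [ 0.1  -0.    1.28] twist 0.02
[ 0.5354 -0.1435  0.0734] [[ 0.094 -0.996 -0.011]
 [-0.996 -0.094  0.007]
 [-0.008  0.011 -1.   ]] [-0.4 -0.6 -0.3  0.1 -0.1 -0.2]
```

Request:
{"method": "arm_command", "body": {"plan": [{"dx":0.08,"dy":0,"dz":0.4,"twist":0,"claw":0.4},{"dx":0.08,"dy":0,"dz":0.8,"twist":0,"claw":0.4},{"dx":0.08,"dy":0,"dz":1.0,"twist":0,"claw":0.4},{"dx":0.08,"dy":0,"dz":1.1,"twist":0,"claw":0.4},{"dx":0.08,"dy":0,"dz":1.1,"twist":0,"claw":0.4}]}}

```text
time_s: 19.43
position: [0.5352, -0.1442, 0.0622]
tcp_rot: [[0.093, -0.996, -0.012], [-0.996, -0.094, 0.007], [-0.008, 0.011, -1.0]]
force: [0.0, 0.0, -3.0]
opening: 0.703
```

```bash
python3 -c "
from h import *
go(w([-.0035,.0547,.0606]),-84.65);print(bot.read_state()['force'],bot.read_state()['moment'].round(2))
"
```

```text
t 19.43 bay now [-3.7 54.9 62.2] yaw -84.64 F [ 0.  0. -3.] op 0.703
dx,dy,dz [ 0.02 -0.02  0.16] twist 0.01
[ 0.03350165  0.02510615 -3.01436359] [0.04 0.04 0.01]
```

Request:
{"method": "arm_command", "body": {"plan": [{"dx":0,"dy":0,"dz":0.07,"twist":0,"claw":0.4},{"dx":0,"dy":0,"dz":0.14,"twist":0,"claw":0.4},{"dx":0,"dy":0,"dz":0.16,"twist":0,"claw":0.4},{"dx":0,"dy":0,"dz":0.16,"twist":0,"claw":0.4}]}}

```text
time_s: 19.77
position: [0.5351, -0.1442, 0.0606]
tcp_rot: [[0.093, -0.996, -0.012], [-0.996, -0.094, 0.007], [-0.008, 0.011, -1.0]]
force: [0.3, -0.0, -2.4]
opening: 0.703
```

```bash
python3 -c "
from h import *
go(w([-.0035,.0547,.0606]),-84.65);print(bot.read_state()['force'],bot.read_state()['moment'].round(2))
im=bot.capture('side'); cv2.imwrite('pics/s3.png',cv2.resize(im[150:280,260:440,::-1],None,fx=4.4,fy=4.4))
"
```

```text
t 19.77 bay now [-3.8 54.9 60.6] yaw -84.64 F [ 0.3 -0.  -2.4] op 0.703
dx,dy,dz [ 0.02 -0.03  0.  ] twist 0.01
[ 0.32605315 -0.02291626 -2.35719926] [0.05 0.01 0.04]
```

View pics/s3.png

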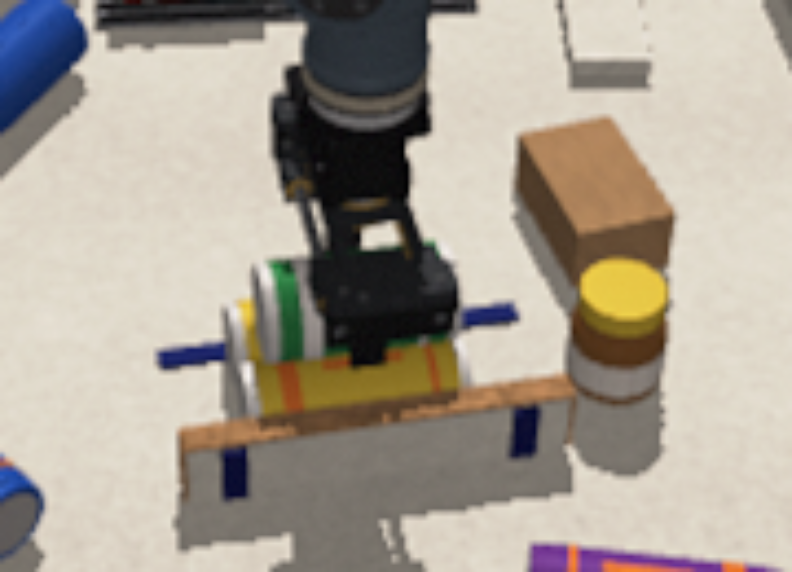

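The tin sits just at the valley and has barely begun to unload. I'll lower it in half-millimetre steps until its weight transfers.

Request:
{"method": "arm_command", "body": {"plan": [{"dx":0,"dy":0,"dz":0.06,"twist":0,"claw":0.4},{"dx":0,"dy":0,"dz":0.08,"twist":0,"claw":0.4},{"dx":0,"dy":0,"dz":0.08,"twist":0,"claw":0.4}]}}

```text
time_s: 20.07
position: [0.5351, -0.1441, 0.0601]
tcp_rot: [[0.093, -0.996, -0.012], [-0.996, -0.094, 0.007], [-0.009, 0.011, -1.0]]
force: [-1.0, 0.6, -0.7]
opening: 0.701
```

```bash
python3 -c "
from h import *
go(w([-.0035,.0547,.0606]),-84.65);print(bot.read_state()['force'],bot.read_state()['moment'].round(2))
"
```

```text
t 20.07 bay now [-3.8 55.  60.1] yaw -84.64 F [-1.   0.6 -0.7] op 0.701
dx,dy,dz [ 0.03 -0.03 -0.05] twist 0.01
[-0.95280688  0.59616103 -0.7373914 ] [ 0.1   0.09 -0.02]
```

Request:
{"method": "arm_command", "body": {"plan": [{"dx":0,"dy":0,"dz":0.05,"twist":0,"claw":0.4},{"dx":0,"dy":0,"dz":0.07,"twist":0,"claw":0.4},{"dx":0,"dy":0,"dz":0.07,"twist":0,"claw":0.4}]}}

```text
time_s: 20.32
position: [0.5351, -0.1439, 0.06]
tcp_rot: [[0.094, -0.996, -0.011], [-0.996, -0.094, 0.008], [-0.009, 0.011, -1.0]]
force: [-2.1, 1.7, 5.3]
opening: 0.702
```

```bash
python3 -c "
from h import *
go(w([-.0035,.0547,.0606]),-84.65);print(bot.read_state()['force'],bot.read_state()['moment'].round(2))
"
```

```text
t 20.32 bay now [-3.7 55.2 60. ] yaw -84.63 F [-2.1  1.7  5.3] op 0.702
dx,dy,dz [ 0.05 -0.02 -0.06] twist 0.02
[-2.06758207  1.73296982  5.32752919] [ 0.31  0.22 -0.01]
```

Request:
{"method": "arm_command", "body": {"plan": [{"dx":0,"dy":0,"dz":0,"twist":0,"claw":0.4},{"dx":0,"dy":0,"dz":0,"twist":0,"claw":0.71},{"dx":0,"dy":0,"dz":0,"twist":0,"claw":0.73},{"dx":0,"dy":0,"dz":0,"twist":0,"claw":0.76},{"dx":0,"dy":0,"dz":0,"twist":0,"claw":0.82},{"dx":0,"dy":0,"dz":0,"twist":0,"claw":0.9},{"dx":0,"dy":0,"dz":0,"twist":0,"claw":0.95},{"dx":0,"dy":0,"dz":0,"twist":0,"claw":0.95}]}}

```text
time_s: 20.98
position: [0.5352, -0.144, 0.0599]
tcp_rot: [[0.094, -0.996, -0.011], [-0.996, -0.094, 0.007], [-0.008, 0.011, -1.0]]
force: [-0.1, -1.7, 1.2]
opening: 0.921
```

```bash
python3 -c "
from h import *
go(w([-.0035,.0547,.0606]),-84.65);print(bot.read_state()['force'],bot.read_state()['moment'].round(2))
im=bot.capture('side'); cv2.imwrite('pics/s4.png',cv2.resize(im[150:280,260:440,::-1],None,fx=4.4,fy=4.4))
im=bot.capture('wrist')[:,:,::-1]; cv2.imwrite('pics/w19.png',im)
"
```

```text
t 20.98 bay now [-3.7 55.1 59.9] yaw -84.63 F [-0.1 -1.7  1.2] op 0.921
dx,dy,dz [ 0.04 -0.01 -0.07] twist 0.02
[-0.08050979 -1.67863257  1.16964175] [ 0.04 -0.02 -0.01]
```

View pics/s4.png

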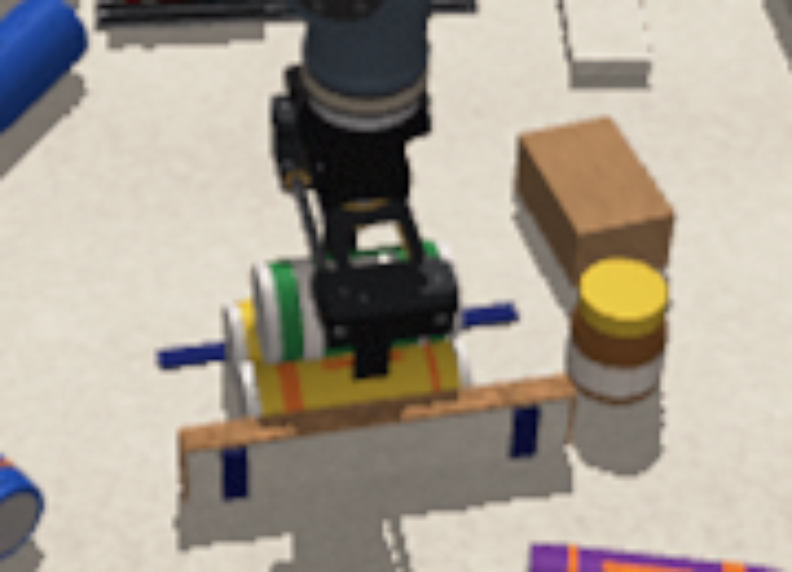

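View pics/w19.png

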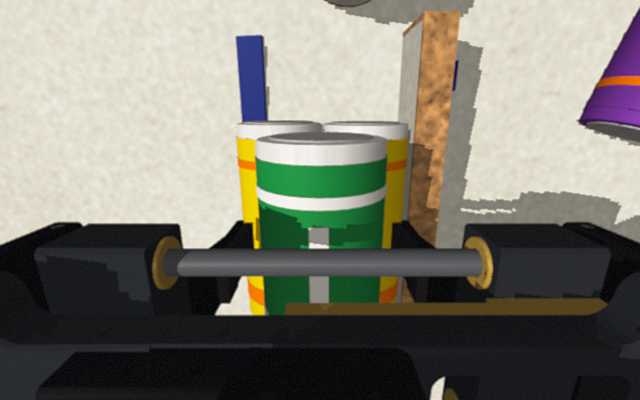

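Released: the tin (257–386) is seated symmetrically between the cans (237–409). Retracting straight up.

Request:
{"method": "arm_command", "body": {"plan": [{"dx":0,"dy":0,"dz":-0.5,"twist":0,"claw":1},{"dx":0,"dy":0,"dz":-1.5,"twist":0,"claw":1},{"dx":0,"dy":0,"dz":-3,"twist":0,"claw":1},{"dx":0,"dy":0,"dz":-6,"twist":0,"claw":1},{"dx":0,"dy":0,"dz":-9,"twist":0,"claw":1},{"dx":0,"dy":2,"dz":-12,"twist":0,"claw":1},{"dx":0,"dy":4,"dz":-15,"twist":0,"claw":1},{"dx":0,"dy":5,"dz":-16,"twist":0,"claw":1}]}}

```text
time_s: 21.75
position: [0.4873, -0.1505, 0.2253]
tcp_rot: [[0.094, -0.996, -0.006], [-0.996, -0.094, 0.004], [-0.004, 0.005, -1.0]]
force: [0.3, 0.2, -0.5]
opening: 1.0
```

Request:
{"method": "arm_command", "body": {"plan": [{"dx":0,"dy":1.5,"dz":0,"twist":0,"claw":1},{"dx":0,"dy":2,"dz":0,"twist":0,"claw":1},{"dx":0,"dy":2,"dz":0,"twist":0,"claw":1}]}}

```text
time_s: 22.0
position: [0.4663, -0.1522, 0.2263]
tcp_rot: [[0.093, -0.996, -0.005], [-0.996, -0.093, 0.004], [-0.004, 0.005, -1.0]]
force: [-0.4, -0.0, -0.7]
opening: 0.999
```

```bash
python3 -c "
from h import *
go(w([-.0035,.0547,.0606]),-84.65);print(bot.read_state()['qvel'].round(1))
cc=cal('wrist');im=bot.capture('wrist')[:,:,::-1]; cv2.imwrite('pics/w20.png',im);np.savez('w20.npz',K=cc[0],R=cc[1],C=cc[2])
im=bot.capture('side'); cv2.imwrite('pics/s5.png',cv2.resize(im[110:290,220:440,::-1],None,fx=3.3,fy=3.3))
"
```

```text
t 22.0 bay now [-73.   53.4 226.3] yaw -84.66 F [-0.4 -0.  -0.7] op 0.999
dx,dy,dz [-0.07 -7.03 16.54] twist -0.01
[ 0.7  2.4 -1.7  0.5 -0.7  0.6]
```

View pics/w20.png

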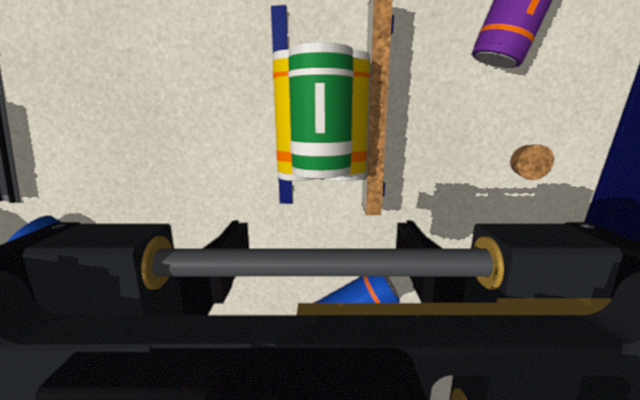

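View pics/s5.png

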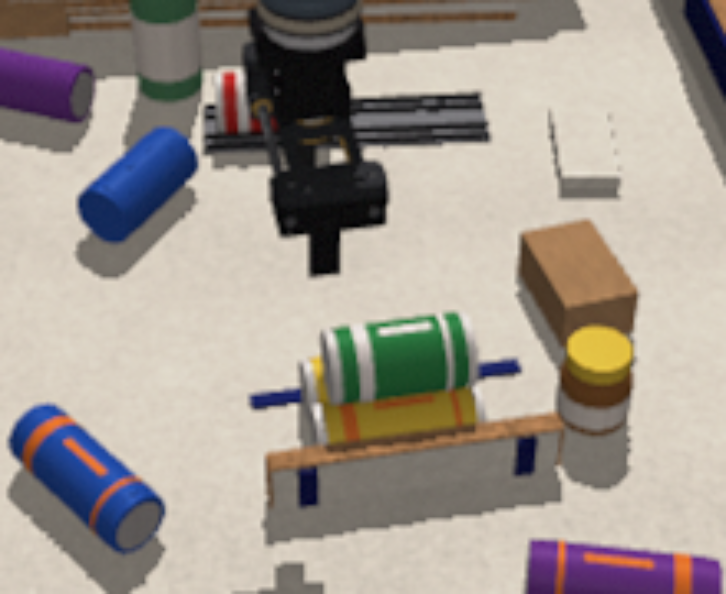

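The tin rests in the valley on both cans, everything else is untouched and the red tin is still on its mat. Final check of centring and stability.

```bash
python3 -c "
from h import *
d=np.load('w20.npz'); cc=(d['K'],d['R'],d['C'])
P=lambda p,z:(bay(ray(cc,p,z))*1000).round(1)
a,b=P((321,43.5),.110),P((321.5,177),.110); print('tin',a,b,(a+b)/2)
a,b=P((279,6),.0015),P((286.5,203.5),.0015); print('thr',a,b,(a+b)/2)
a,b=P((374,215),.045),P((390,215),.045); print('board near',a,b)
im=cv2.imread('pics/w20.png'); hsv=cv2.cvtColor(im,cv2.COLOR_BGR2HSV); m=cv2.inRange(hsv,(45,90,40),(85,255,255))
for r in (60,100,140,165):
  xs=np.flatnonzero(m[r,270:370])+270; print(r,((P((xs[0],r),.079)+P((xs[-1]+1,r),.079))/2))
im2=bot.capture('wrist')[:,:,::-1]; im3=bot.capture('side')[:,:,::-1]; cv2.imwrite('pics/w21.png',im2)
m2=cv2.inRange(cv2.cvtColor(im2,cv2.COLOR_BGR2HSV),(45,90,40),(85,255,255))
f=lambda q:np.argwhere(q[30:190,270:370]).mean(0); print(f(m),f(m2)); print(bot.read_state()['time_s'])
"
```

```text
tin [ 54.1  55.3 110. ] [-63.   54.9 110. ] [ -4.45  55.1  110.  ]
thr [115.4 104.6   1.5] [-123.9  103.5    1.5] [ -4.25 104.05   1.5 ]
board near [-124.9   -9.2   45. ] [-124.8  -28.9   45. ]
60 [45.8  55.55 79.  ]
100 [ 8.9 55.1 79. ]
140 [-30.65  55.6   79.  ]
165 [-56.8   55.15  79.  ]
[77.27969573 50.73805344] [78.89833462 50.50484121]
22.2
```

```bash
python3 -c "
from h import *
def c():
  im=bot.capture('side')[:,:,::-1]; m=cv2.inRange(cv2.cvtColor(im,cv2.COLOR_BGR2HSV),(45,90,40),(85,255,255))[190:240,310:370]; return np.argwhere(m).mean(0).round(2),int((m>0).sum())
print(c()); [bot.capture('top') for _ in range(8)]; print(c())
print(bot.hand_in(), bot.read_state()['time_s'])
"
```

```text
(array([28.68, 32.63]), 600)
(array([28.68, 32.65]), 601)
the job is handed in; nothing more can be done
the job is handed in; nothing more can be done
```

The job is done and handed in at about 22.7 s, well under the 72 s limit. No verdict was reported.

**What I did:** I rolled the loose yellow can with the fingertips on top of it, in seven short strokes at about 10–16 N. It went over the threshold and came to rest beside the other yellow can. Then I gripped the green tin on the mat, carried it over, lowered it into the valley until its weight transferred, released it and backed straight off.

**Last checks:**
- **Centring along the bay:** in the last wrist view the tin's centre is within 1 mm of the threshold's middle.
- **Centring across the bay:** I measured about 55 mm against the nest's 54 mm, which is within calibration error.
- **Parallel:** the tin's axis is parallel to the bay within about 0.3°.
- **Stability:** the tin did not move in fixed side-camera views 0.45 s apart.
- **Other goods:** the red tin and the other goods in view look unmoved. The wrist force read close to zero with the hand clear.

**What disagreed:** the views placed the bay's middle differently by up to 4 mm along the board. My aim was a compromise, and the last view agrees with it. The two yellow cans sit about 5 mm off the bay's middle along their length. Can A already lay about that far off, and the rolled can came to rest level with it.

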